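# Stack the maize in the steamer and close its hood

### The arm

A 6-joint arm with a two-finger parallel gripper is mounted at the origin on the work surface. World frame = base frame: x ahead of the robot, y to its left, z up, the work surface at z = 0. Lengths are in mm, angles in rad, forces in N, time in s.
With the tool pointing down it reaches from about 350 to 975 mm from the base axis. Payload 7.1 kg.
Tool frame: the origin (TCP) lies midway between the tips of the shut fingers; the grasp point (between the pads) lies 19 mm behind it (arm.grasp_offset is the distance from the TCP to the grasp point, in mm); z points along the fingers, y is the direction in which the jaws open and shut (so a half turn about z gives the same grasp; the last joint's range is limited). The gripper opens to 88 mm and grips with 3 to 60 N. Pads are 20 mm wide; open, the fingers measure 115 mm over their backs; the gripper's body (75 mm by 178 mm) begins 61 mm behind the grasp point.
Start: joints at [1.116, 0.423, 1.63, -0, 1.089, -0.019], TCP at [263.802, 566.58, 222.675] pointing down, gripper open.
Joint ranges: [-3, 3], [-0.9, 2.11], [0.09, 2.58], [-1.31, 4.45], [0.11, 2.69], [-2.54, 2.54]. Speed limits (rad/s): [2.39, 2.39, 3.01, 3.14, 3.14, 3.14].

### API

Orientations are given as a unit quaternion [x, y, z, w].
In Python, from station import arm gives the robot as it stands.
- The arm moves only by the tool move_arm, never from a script. Its argument "motion" is one flat list of numbers, 7 for each row, row after row: the shift along the tool's x, y, z in units of 30 mm (1.0 is 30 mm), then the turn, a rotation vector about the tool's x, y, z in units of 5 degrees (1.0 is 5 degrees), then the opening, from -1 (shut) to 1 (fully open). A call has 1 to 12 rows; each row shifts and turns the commanded pose from where the row before left it, along the tool's axes as they then stand; what a row does not reach is not made up. A row lasts 1/12 s, in which the tool goes at most 41.7 mm and 7.16 degrees, less where a joint would pass 70% of its speed; a pose out of reach is approached as far as the arm can. A call is refused whole if a number of a shift passes 1 or a number of a turn 1, either way. A call with a gripper value outside its range is refused whole. The fingers move at their own pace and stop on an object; "newtons" is the grip in N (left out, the last holds). Time passes only in rows, so rows that do not move let the fingers close. It gives the time, the measured TCP pose, the force and the opening at its end, in the units of the state.
- arm.state(): the state, without advancing time (a new reading comes with each control period).
- arm.grab_frame(name): name is "side" or "top" or "wrist"; returns the picture (400x640x3 uint8, red, green, blue); there is no depth.
- arm.camera_model(name): a dict with "K" (3x3 intrinsics, pixels), "R" (3x3) and "t" (3): a world point X has camera coordinates R X + t. Camera axes: x right, y down, z forward; pixel columns grow to the right and rows downward; lengths in mm; the calibration is good to about 2 mm. A picture is of the moment at which its call begins: read the wrist's pose just before it. camera_model takes no time and is no camera call; for the wrist camera it gives the pose at the moment of the call.
- arm.job_done(): hands the job in, once; it reports no verdict.
The state is a dict: "t": time; "joint_positions": joint angles; "qd": joint speeds; "effort": joint torques, N m; "tool_pos": TCP position; "tool_rot": TCP orientation; "wrist_force": force on the tool from outside, world axes, zero at the start; "ft_torque": the same for the moment, N m; "width": finger opening in mm.
Only numpy, scipy, OpenCV 4.12 (cv2) and the standard library are available. Lean on these libraries where they do the work, as an engineer would, in place of code of your own. Each camera call takes 0.05 s, during which the arm holds its last target.

### The job

Move the two ears of maize from the sloping drain rack into the steamer: lay one on the free front pair of wires, square beside the ear already there, then saddle the other in the valley on top of the two, each centred in the pan and set down rather than dropped. Then lower the hood all the way down onto its stop without slamming it, and leave the other things on the counter where they are.

Things in the scene. Friction and masses are not known exactly. Their poses are not given: they have to be found in the camera images.
- steamer: low steel pan, 168 (x) x 222 (y) x 34 mm high, fixed; origin at the centre of its underside, z up, -x its front (towards the robot), +x its hinge side. Inside, four 12 mm round wires run along y, centres 18 mm up, at x = -55.5, -21.5, 21.5, 55.5 mm: one pair at the front (free), one at the rear (taken). Walls 34 mm high, inner faces at x = +-80, y = +-107 mm.
- front_seat (a point): where the middle of an ear belongs that lies along the steamer's y on the front wires: x = -38.5 mm, 46 mm above the counter (fixed in the steamer, same axes). It is then 77 mm from the rear ear's centre line (x = +38.5), with a 23 mm gap between the two. Ears should be centred along y to about 15 mm.
- saddle (a point): where the middle of the top ear belongs, lying along the steamer's y in the valley of the two lower ears: x = 0, 84 mm above the counter (fixed in the steamer, same axes).
- hood (a joint): hinge of the steamer's hood, rad: 0 = closed on its stop, 1.57 = upright (starts at 1.35 to 1.5, limit 1.75). Stiff enough to stay where left; a few N at the handle moves it. The hood is a steel box 172 x 226 x 98 mm, 0.5 kg, open below, its front wall 171 mm from the hinge.
- hood_hinge (a point): middle of the hood's hinge line, which runs along the steamer's y: at x = +85 mm, z = 34 mm in the steamer's frame. It turns with the hood: its axes are the hood's and match the steamer's when closed.
- hood_handle (a point): middle of the black handle bar (round, 12 mm thick, 110 mm long, parallel to the hinge, 45 mm off the hood's front wall). Hood closed: 216 mm in front of the hinge (steamer -x) and 70 mm above it, the roof's front edge then standing 28 mm higher than the bar; upright: 216 mm above the hinge and 70 mm behind it (+x). Its axes are the hood's.
- drain_rack: white wire rack on a blue drip tray 170 (x) x 190 (y) mm, fixed, origin at the centre of its underside, z up. It slopes 30 degrees, rising along its +x, away from the robot; two ears lie up the slope on pairs of 12 mm wires, 100 mm apart, against a low cross stop at the -x end. The ears' sides are clear.
- cob_laid: shucked ear of maize, a yellow round bar with rounded ends, 54 mm diameter, 170 mm long, 0.2 to 0.4 kg, origin at its middle, x along the ear; already lying on the rear wires of the steamer. It must stay there.
- cob_left: the same kind of ear, on the rack at the rack's +y; origin at its middle, x along the ear (at the start pointing up the slope, 30 degrees above level), middle 94 mm above the counter.
- cob_right: the same kind of ear, on the rack at the rack's -y; origin and axes as for cob_left. Either ear may take either place.
- amber_bowl: bystander: amber glass bowl, 130 mm across, 60 mm high, loose; origin under its centre
- blue_scoop: bystander: blue plastic scoop, about 200 mm long, 70 mm wide, 35 mm high, loose; origin at its underside where the handle meets the pan
- salt_pig: bystander: white ceramic salt pig, 116 mm across, 121 mm high, loose; origin under its centre
- wood_spoon: bystander: wooden spoon, 220 mm long, lying between steamer and rack, loose
- chile_tin: bystander: tin with a red label, 74 mm across, 110 mm high, loose; origin under its centre
- clay_mug: bystander: terracotta mug, 80 mm across, 90 mm high, loose; origin under its centre
Things that resemble listed ones, but are neither listed nor needed, are in the scene too. What is shaped like the cob_left but turquoise is not meant.

How it is judged:
By the outcome, as a careful person would: the job done as asked, in the order asked, and still so for the second after the job is handed in, with the robot touching nothing.
It also fails if it takes over 72 s, if anything falls off the work surface, if the arm or the gripper's body presses on something with over 40 N, if the wrist force passes 120 N, or if a joint passes its speed limit or range.

## Working session

There is one attempt and no reset: what is moved stays moved. The work goes in short steps, Python scripts to look and compute and a tool call to move; the robot and the scene stay as the last step left them, time stands still between calls to the robot, and variables do not carry over. Pictures are saved under pics/ and viewed, and the job is handed in when it is done.

Besides the shell and the picture viewer there is one more tool, called after "Call:" in YAML: its name, and indented under it one key for each argument. move_arm: Moves the arm, as the interface text tells. Its arguments: {"type":"object","properties":{"motion":{"type":"array","items":{"type":"number"}},"newtons":{"type":"number"}},"required":["motion"]}

```bash
mkdir -p pics; ls
python3 - <<'E'
from station import arm
import cv2
for n in ["side","top","wrist"]:
    m=arm.camera_model(n); f=arm.grab_frame(n)
    cv2.imwrite(f"pics/{n}0.png",f[:,:,::-1]); print(n,m)
print(arm.state(), arm.grasp_offset)
E
```

```text
pics
side {'K': array([[393.06988953,   0.        , 322.68172845],
       [  0.        , 393.06988953, 201.64227975],
       [  0.        ,   0.        ,   1.        ]]), 'R': array([[ 0.94015836, -0.34069668,  0.00529403],
       [-0.21296792, -0.59967505, -0.77138479],
       [ 0.26598293,  0.72409641, -0.63634698]]), 't': array([-518.89036198,  238.03968558, 1129.17236831])}
top {'K': array([[517.67738553,   0.        , 319.1314277 ],
       [  0.        , 517.67738553, 202.57503603],
       [  0.        ,   0.        ,   1.        ]]), 'R': array([[-0.01494182, -0.999835  ,  0.01032998],
       [-0.98885557,  0.01324568, -0.14828758],
       [ 0.14812629, -0.01243055, -0.98889033]]), 't': array([  76.54029355,  576.47895152, 1937.3854938 ])}
wrist {'K': array([[298.61409268,   0.        , 314.50109066],
       [  0.        , 298.61409268, 198.60409956],
       [  0.        ,   0.        ,   1.        ]]), 'R': array([[ 4.21326221e-01,  9.06909138e-01,  1.75817776e-04],
       [ 8.68573581e-01, -4.03572280e-01,  2.87592330e-01],
       [ 2.60891067e-01, -1.21017479e-01, -9.57752902e-01]]), 't': array([-624.88907933,  -33.97903727,  389.59892781])}
{'t': 0.15, 'joint_positions': array([ 1.11603036e+00,  4.23654140e-01,  1.63045084e+00, -4.19290585e-06,
        1.08862310e+00, -1.89791743e-02]), 'qd': array([ 0.00084801, -0.00160585, -0.00313625,  0.00013718, -0.00020687,
        0.00021059]), 'effort': array([ 1.62163128e-04, -5.44980848e+01, -2.73918110e+01,  6.43858477e-02,
        2.04389408e-02, -8.06348703e-05]), 'tool_pos': array([263.61512612, 566.2378406 , 222.11224524]), 'tool_rot': array([ 2.16172327e-01,  9.76355060e-01, -5.52295210e-04, -1.31416331e-04]), 'wrist_force': array([-0.06577504,  0.1323347 , -0.03382778]), 'ft_torque': array([-0.0163098 ,  0.0262338 ,  0.02148597]), 'width': 87.6023181811431} 18.700000000000003
```

View pics/side0.png

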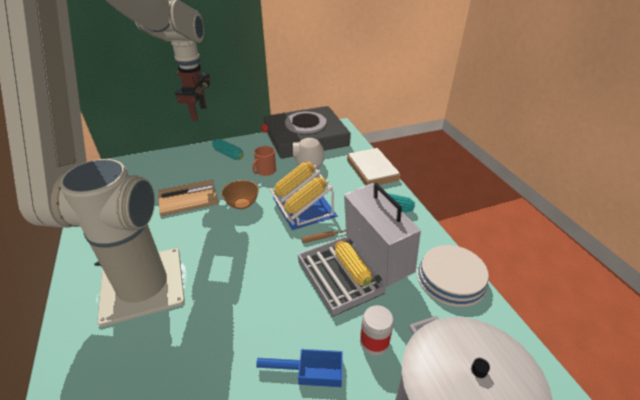

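View pics/top0.png

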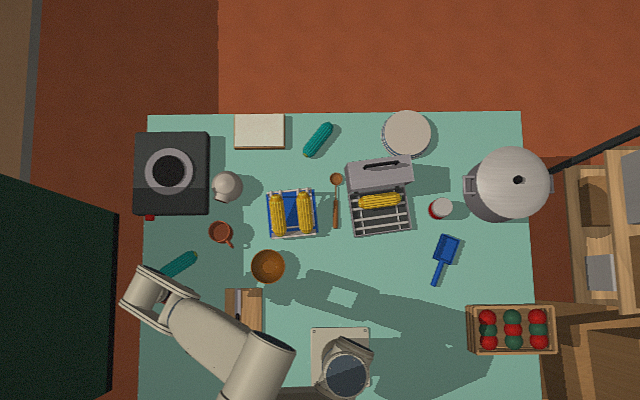

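View pics/wrist0.png

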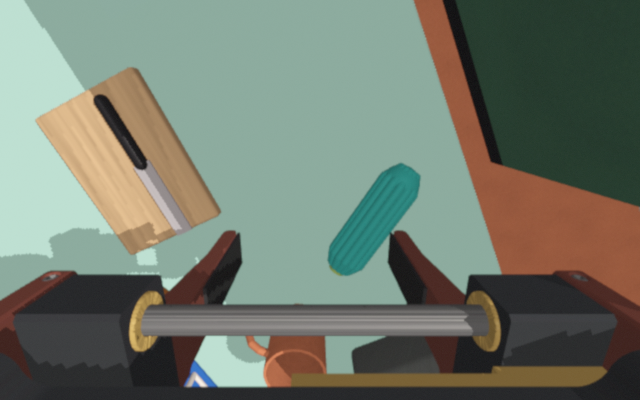

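The side view shows the rack at about (305,195), the steamer at about (345,270) and the raised hood. The top view shows the rack ears at x≈278 and 305, row 213, the laid ear at (380,200), and the hood handle near (380,165). Next I'll measure these from the top view.

```bash
cat > h.py <<'E'
import numpy as np, cv2
from station import arm
def ray(cam,px,m=None):
    m=m or arm.camera_model(cam)
    K,R,t=map(np.array,(m["K"],m["R"],m["t"]))
    d=R.T@np.linalg.inv(K)@np.array([px[0],px[1],1.]); return -R.T@t, d
def onz(cam,px,z,m=None):
    c,d=ray(cam,px,m); return c+d*(z-c[2])/d[2]
def proj(cam,X,m=None):
    m=m or arm.camera_model(cam)
    q=m["K"]@(np.array(m["R"])@np.array(X,float)+m["t"]); return q[:2]/q[2]
def two(c1,p1,c2,p2):
    a,u=ray(c1,p1);b,v=ray(c2,p2)
    s=np.linalg.lstsq(np.c_[u,-v],b-a,rcond=None)[0]
    P,Q=a+s[0]*u,b+s[1]*v; return (P+Q)/2,np.linalg.norm(P-Q)
E
python3 - <<'E'
from h import *
im=cv2.imread("pics/top0.png")
hsv=cv2.cvtColor(im,cv2.COLOR_BGR2HSV)
m=cv2.inRange(hsv,(20,120,90),(35,255,255))
m[:, :250]=0;m[:,430:]=0;m[260:]=0
m=cv2.morphologyEx(m,cv2.MORPH_CLOSE,np.ones((3,3)))
n,l,s,c=cv2.connectedComponentsWithStats(m)
for i in range(1,n):
    if s[i,4]>80:
        r=cv2.minAreaRect(np.argwhere(l==i)[:,::-1].astype(np.float32)); print(s[i],c[i],r)
cv2.imwrite("pics/topcrop.png",cv2.resize(im[140:250,250:420],None,fx=4.7,fy=4.7,interpolation=cv2.INTER_CUBIC))
s=cv2.imread("pics/side0.png")
cv2.imwrite("pics/sidecrop.png",cv2.resize(s[150:320,260:430],None,fx=3.5,fy=3.5,interpolation=cv2.INTER_CUBIC))
E
```

```text
[296 191  17  43 531] [304.18832392 212.12617702] ((304.2342529296875, 211.975341796875), (42.18796920776367, 13.870734214782715), 83.9909896850586)
[358 192  43  17 538] [379.07063197 200.12267658] ((378.8843688964844, 200.1521453857422), (13.421245574951172, 42.69577407836914), 82.23483276367188)
[269 194  17  42 524] [277.27671756 214.89122137] ((277.26019287109375, 214.6616973876953), (41.56098937988281, 13.623725891113281), 82.56858825683594)
```

View pics/topcrop.png

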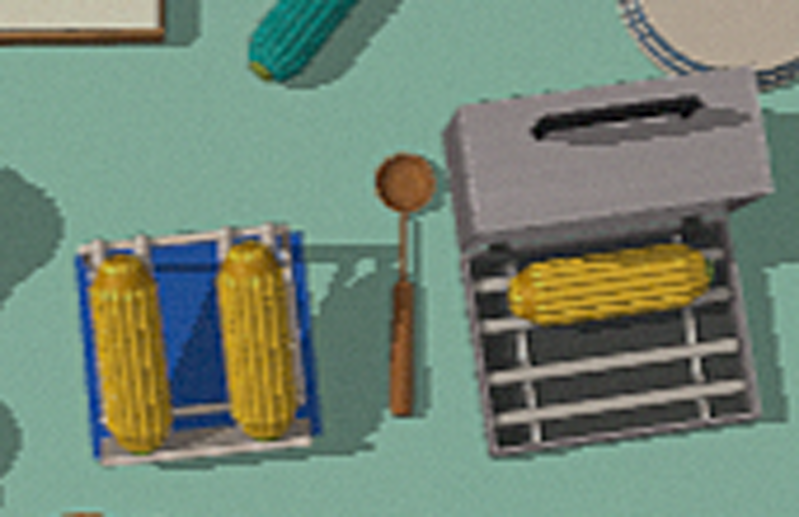

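View pics/sidecrop.png

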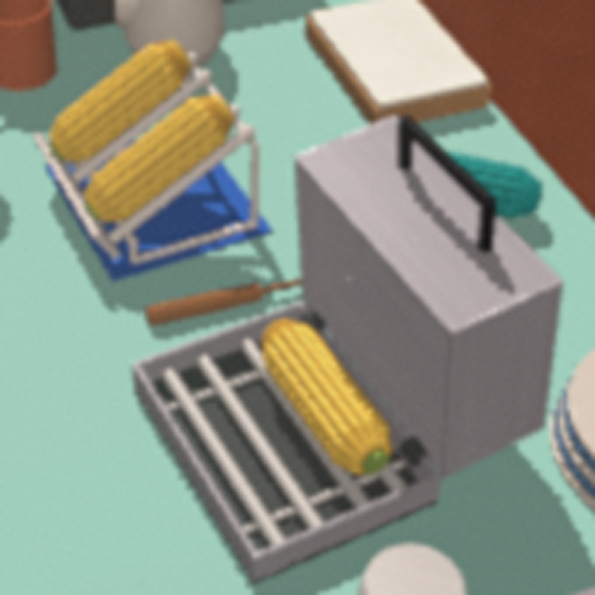

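Run:
```python
from h import *
# ears
def axis(c,ang,z,cam="top",L=12):
    a=np.deg2rad(ang); d=np.array([np.cos(a),np.sin(a)])
    return [onz(cam,np.array(c)+s*d*L,z) for s in(-1,0,1)]
P=axis((378.88,200.15),82.23-90,52); print("laid",P[1],np.degrees(np.arctan2(*(P[0]-P[2])[[1,0]])))
for n,c,a in(("right",(304.2,212.1),83.99),("left",(277.3,214.8),82.57)):
    P=axis(c,a,100); print(n,P[1],np.degrees(np.arctan2(*(P[0]-P[2])[[1,0]])))
# pan rim corners from crop (front-left, front-right) z=34
def cr(p): return (250+p[0]/4.7-.4,140+p[1]/4.7-.4)
FL,FR=onz("top",cr((492,456)),34),onz("top",cr((762,417)),34)
print(FL,FR,np.linalg.norm(FL-FR))
mid=(FL+FR)/2; v=(FL-FR)/np.linalg.norm(FL-FR); xx=np.array([v[1],-v[0],0]); print("yaw",np.degrees(np.arctan2(xx[1],xx[0])),"steamer",mid+84*xx)
# handle ends, two views (tops)
def cs(p): return (260+p[0]/3.5-.4,150+p[1]/3.5-.4)
for a,b in (((537,128),(404,122)),((697,104),(487,205))):
    print("handle",two("top",cr(a),"side",cs(b)))
```

```text
laid [ 582.39376484 -159.50796425   52.        ] 97.0668739563417
right [534.00135195 124.87961367 100.        ] 5.345833964737704
left [525.28863345 224.38510301 100.        ] 7.187726797504927
[445.96311871 -63.58374862  34.        ] [ 474.60280469 -283.97631527   34.        ] 222.24561873658232
yaw 7.404011062364593 steamer [ 543.58258175 -162.95537031   34.        ]
handle (array([670.96093184, -86.11365507, 251.32037515]), np.float64(3.939496993913416))
handle (array([ 683.8222236 , -202.84382726,  256.09996204]), np.float64(1.469396843607994))
```

Call:
move_arm:
  motion: [0, 0, -0.3, 0, 0, 0.96, 1, 0, 0, -0.3, 0, 0, 0.96, 1, 0, 0, -0.3, 0, 0, 0.96, 1, 0, 0, -0.3, 0, 0, 0.96, 1, 0, 0, -0.3, 0, 0, 0.96, 1, 0, 0, -0.3, 0, 0, 0.96, 1, 0, 0, -0.3, 0, 0, 0.96, 1, 0, 0, -0.3, 0, 0, 0.96, 1, 0, 0, -0.3, 0, 0, 0.96, 1, 0, 0, -0.3, 0, 0, 0.96, 1, 0, 0, -0.3, 0, 0, 0.96, 1, 0, 0, -0.3, 0, 0, 0.96, 1]

```text
t: 1.15
tool_pos: [263.7, 566.4, 330.8]
tool_rot: [0.661, 0.75, -0.0, 0.0]
wrist_force: [-0.1, -0.6, -0.1]
width: 87.8
```

```bash
cat >> h.py <<'E'
from scipy.spatial.transform import Rotation as Ro
def st():
    s=arm.state(); R=Ro.from_quat(s["tool_rot"]).as_matrix()
    print("t",round(s["t"],2),"pos",s["tool_pos"].round(1),"y-az",np.degrees(np.arctan2(R[1,1],R[0,1])).round(1),"z",R[:,2].round(3),"F",s["wrist_force"].round(1),"w",round(s["width"],1),"q",s["joint_positions"].round(2))
    return s["tool_pos"],R
def to(target,yaz=None,tilt=None):
    """print shift in current tool axes, in units of 30 mm"""
    p,R=st(); print("units",(R.T@(np.array(target)-p)/30).round(2))
S=np.array([543.6,-163,0]); YAW=np.radians(7.3)
def sw(x,y,z,):
    c,s=np.cos(YAW),np.sin(YAW); return S+np.array([c*x-s*y,s*x+c*y,z])
E
python3 - <<'E'
from h import *
p,R=st(); c,d=ray("wrist",(320,200)); print("cam in tool",R.T@(c-p),R.T@d)
to(sw(-60,0,300))
E
```

```text
t 1.15 pos [263.7 566.4 330.8] y-az 7.2 z [-0.    -0.001 -1.   ] F [-0.1 -0.6 -0.1] w 87.8 q [1.12 0.32 1.52 0.   1.3  0.99]
cam in tool [  79.64190519   -0.73754853 -160.99884552] [-0.2909847   0.01925389  0.95672261]
t 1.15 pos [263.7 566.4 330.8] y-az 7.2 z [-0.    -0.001 -1.   ] F [-0.1 -0.6 -0.1] w 87.8 q [1.12 0.32 1.52 0.   1.3  0.99]
units [-25.29   4.21   1.04]
```

Call:
move_arm:
  motion: [-0.97, 0.48, 0, 0, 0, 0, 1, -0.97, 0.48, 0, 0, 0, 0, 1, -0.97, 0.48, 0, 0, 0, 0, 1, -0.97, 0.48, 0, 0, 0, 0, 1, -0.97, 0.48, 0, 0, 0, 0, 1, -0.97, 0.48, 0, 0, 0, 0, 1, -0.97, 0.48, 0, 0, 0, 0, 1, -0.97, 0.48, 0, 0, 0, 0, 1, -0.97, 0.48, 0, 0, 0, 0, 1, -0.97, 0.48, 0, 0, 0, 0, 1, -0.97, 0.48, 0, 0, 0, 0, 1, -0.97, 0.48, 0, 0, 0, 0, 1]

```text
t: 2.15
tool_pos: [480.8, 241.1, 330.6]
tool_rot: [0.66, 0.751, -0.0, -0.0]
wrist_force: [0.4, 1.0, 0.4]
width: 87.7
```

Run:
```python
from h import *
import pickle
st(); m=arm.camera_model("wrist"); f=arm.grab_frame("wrist")
cv2.imwrite("pics/rack1.png",f[:,:,::-1]); pickle.dump(m,open("rack1.pkl","wb")); st()
```

```text
t 2.15 pos [480.8 241.1 330.6] y-az 7.4 z [-0. -0. -1.] F [0.4 1.  0.4] w 87.7 q [ 0.44  0.18  1.71 -0.    1.25  0.31]
t 2.2 pos [483.4 237.4 330.6] y-az 7.3 z [ 0.001 -0.003 -1.   ] F [ 1.2 -2.4 -0.7] w 87.7 q [ 0.44  0.18  1.71 -0.    1.25  0.31]
```

View pics/rack1.png

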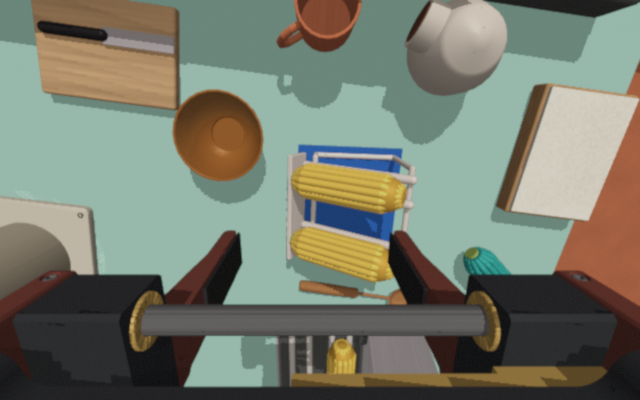

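Run:
```python
from h import *
st(); m=arm.camera_model("wrist"); f=arm.grab_frame("wrist")[:,:,::-1].copy()
cv2.imwrite("pics/rack2.png",f); st()
hsv=cv2.cvtColor(f,cv2.COLOR_BGR2HSV)
k=cv2.inRange(hsv,(20,120,90),(35,255,255)); k[290:]=0;k[:, :280]=0; k[:,430:]=0
k=cv2.morphologyEx(k,cv2.MORPH_CLOSE,np.ones((5,5)))
n,l,s,c=cv2.connectedComponentsWithStats(k)
for i in range(1,n):
    if s[i,4]<500: continue
    q=np.argwhere(l==i)[:,::-1].astype(np.float32); r=cv2.minAreaRect(q); print(s[i],c[i],r)
    # slope plane through center: z=94+ (X-Xc)tan30 ; iterate
    ctr=np.array(r[0]); b=cv2.boxPoints(r); 
    e=sorted([((b[j]+b[(j+1)%4])/2) for j in range(4)],key=lambda p:p[0]); E0,E1=e[0],e[-1]
    C=onz("wrist",ctr,94,m); 
    nrm=np.array([-np.sin(np.pi/6),0,np.cos(np.pi/6)])
    for _ in range(2):
        P=[]
        for E in(E0,E1,ctr):
            o,d=ray("wrist",E,m); P.append(o+d*(nrm@(C-o))/(nrm@d))
        az=np.arctan2(*(P[1]-P[0])[[1,0]]); nrm=np.array([-.5*np.cos(az),-.5*np.sin(az),.866])
    print("C",P[2],"az",np.degrees(az),"len",np.linalg.norm(P[1]-P[0]),"mid",(P[0]+P[1])/2, E0,E1)
```

```text
t 2.2 pos [483.4 237.4 330.6] y-az 7.3 z [ 0.001 -0.003 -1.   ] F [ 1.2 -2.4 -0.7] w 87.7 q [ 0.44  0.18  1.71 -0.    1.25  0.31]
t 2.25 pos [482.1 239.5 330.5] y-az 7.2 z [ 0.    -0.001 -1.   ] F [0.3 1.3 0.9] w 87.8 q [ 0.44  0.18  1.71 -0.    1.25  0.31]
[ 290  160  115   50 3942] [347.53703704 183.97742263] ((346.6081237792969, 183.85134887695312), (114.9148941040039, 39.291358947753906), 9.462321281433105)
C [529.26801722 224.38491082  94.        ] az 5.170721895643987 len 171.02480500191615 mid [522.12502123 223.73852738  89.85901757] [289.93243 174.40541] [403.2838  193.29729]
[ 289  224  104   55 3423] [341.13117149 250.56704645] ((341.26470947265625, 251.44119262695312), (108.41342163085938, 37.107948303222656), 14.03624439239502)
C [537.73248316 122.45756243  94.        ] az 7.4484226045349065 len 171.2798376086943 mid [530.93256041 121.56856223  90.04054759] [288.67648 238.29413] [393.85294 264.58826]
```

Run:
```python
from h import *
to(sw(-40,60,310))
```

```text
t 2.25 pos [482.1 239.5 330.5] y-az 7.2 z [ 0.    -0.001 -1.   ] F [0.3 1.3 0.9] w 87.8 q [ 0.44  0.18  1.71 -0.    1.25  0.31]
units [-11.57  -0.98   0.69]
```

Call:
move_arm:
  motion: [-1, -0.1, 0.06, 0, 0, 0, -1, -1, -0.1, 0.06, 0, 0, 0, -1, -1, -0.1, 0.06, 0, 0, 0, -1, -1, -0.1, 0.06, 0, 0, 0, -1, -1, -0.1, 0.06, 0, 0, 0, -1, -1, -0.1, 0.06, 0, 0, 0, -1, -1, -0.1, 0.06, 0, 0, 0, -1, -1, -0.1, 0.06, 0, 0, 0, -1, -1, -0.1, 0.06, 0, 0, 0, -1, -1, -0.1, 0.06, 0, 0, 0, -1, -1, -0.1, 0.06, 0, 0, 0, -1, -0.57, 0, 0, 0, 0, 0, -1]

```text
t: 3.25
tool_pos: [492.0, -107.5, 310.4]
tool_rot: [0.66, 0.751, -0.0, -0.0]
wrist_force: [-0.4, -0.0, -0.2]
width: 11.2
```

Run:
```python
from h import *
import pickle
arm.grab_frame("side")
p,R=st(); m=arm.camera_model("wrist"); f=arm.grab_frame("wrist")
cv2.imwrite("pics/st1.png",f[:,:,::-1]); pickle.dump(m,open("st1.pkl","wb")); st()
```

```text
t 3.3 pos [ 492.7 -109.   310.6] y-az 7.3 z [-0.    -0.001 -1.   ] F [ 0.5 -0.6  0.3] w 7.2 q [-0.24  0.15  1.8  -0.    1.2  -0.37]
t 3.35 pos [ 492.5 -107.3  310.6] y-az 7.3 z [-0. -0. -1.] F [0.6 0.5 0.5] w 3.0 q [-0.24  0.14  1.8  -0.    1.2  -0.36]
```

View pics/st1.png

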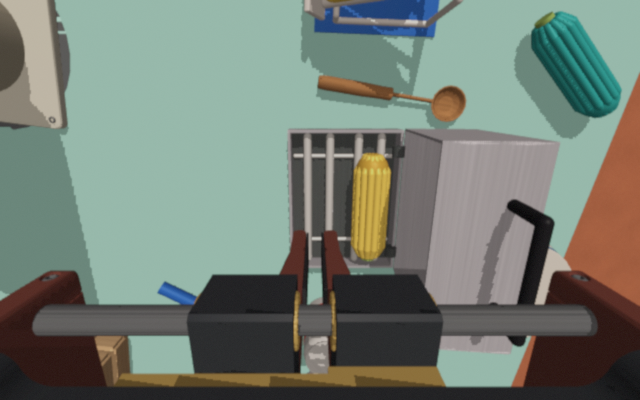

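Run:
```python
import cv2
im=cv2.imread("pics/st1.png")
cv2.imwrite("pics/st1c.png",cv2.resize(im[115:275,275:415],None,fx=3.7,fy=3.7,interpolation=cv2.INTER_CUBIC))
```

```text
(no output)
```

View pics/st1c.png

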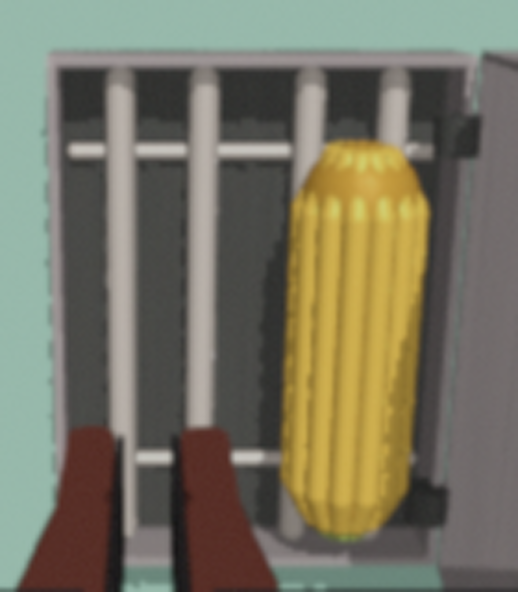

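Run:
```python
from h import *
import pickle
m=pickle.load(open("st1.pkl","rb"))
c=lambda p:(275+(p[0]+.5)/3.7-.5,115+(p[1]+.5)/3.7-.5)
def loc(P):
    d=P-S; return np.array([np.cos(YAW)*d[0]+np.sin(YAW)*d[1],-np.sin(YAW)*d[0]+np.cos(YAW)*d[1],P[2]]).round(1)
for n,p,z,e in (("rimTL",(49,52),34,"-84,111"),("rimTR",(473,52),34,"84,111"),("rimL",(57,430),34,"-84,?"),("w1",(121,72),22,"-55.5"),("w1",(128,500),22,"-55.5"),("w2",(203,72),22,"-21.5"),("w2",(201,420),22,"-21.5"),("ear",(365,142),46,"38.5"),("ear",(345,540),46,"38.5"),("rimBbottomouter",(300,563),34,"?,-111")):
    print(n,loc(onz("wrist",c(p),z,m)),e)
```

```text
rimTL [-82.3 112.7  34. ] -84,111
rimTR [ 81.6 112.9  34. ] 84,111
rimL [-82.7 -44.9  34. ] -84,?
w1 [-54.8 104.2  22. ] -55.5
w1 [-52.7 -83.7  22. ] -55.5
w2 [-22.  104.3  22. ] -21.5
w2 [-20.6 -45.1  22. ] -21.5
ear [39.5 79.9 46. ] 38.5
ear [ 40.8 -90.6  46. ] 38.5
rimBbottomouter [  23.8 -108.4   34. ] ?,-111
```

```bash
sed -i 's/^S=.*;/S=np.array([544.2,-161.4,0]);/' h.py
cat >> h.py <<'E'
def bar(th,y=0):
    c,s=np.cos(th),np.sin(th); return sw(85-216*c+70*s,y,34+216*s+70*c)
E
python3 - <<'E'
from h import *
import pickle
m=pickle.load(open("st1.pkl","rb"))
for th in (1.38,1.42,1.46,1.5):
    print(th,bar(th).round(0),[proj(c,bar(th,y),mm).round(1) for c,mm in(("wrist",m),("top",None),("side",None)) for y in(50,-50)])
im=cv2.imread("pics/st1.png"); cv2.imwrite("pics/st1d.png",cv2.resize(im[190:350,470:570],None,fx=3.7,fy=3.7,interpolation=cv2.INTER_CUBIC))
E
```

```text
1.38 [ 656. -147.  259.] [array([520.4, 229.6]), array([497.3, 337.2]), array([367.7, 171.8]), array([396.4, 167.8]), array([369.3, 186.2]), array([390.5, 207.5])]
1.42 [ 665. -146.  258.] [array([531., 229.]), array([506.8, 336.1]), array([367.3, 169.3]), array([395.9, 165.4]), array([372.1, 185.7]), array([393.4, 206.8])]
1.46 [ 674. -145.  256.] [array([541. , 228.2]), array([515.9, 334.8]), array([366.8, 166.9]), array([395.4, 163. ]), array([374.8, 185.2]), array([396.2, 206.3])]
1.5 [ 683. -144.  254.] [array([550.5, 227.2]), array([524.5, 333.1]), array([366.4, 164.6]), array([394.9, 160.6]), array([377.4, 185. ]), array([398.9, 205.9])]
```

View pics/st1d.png

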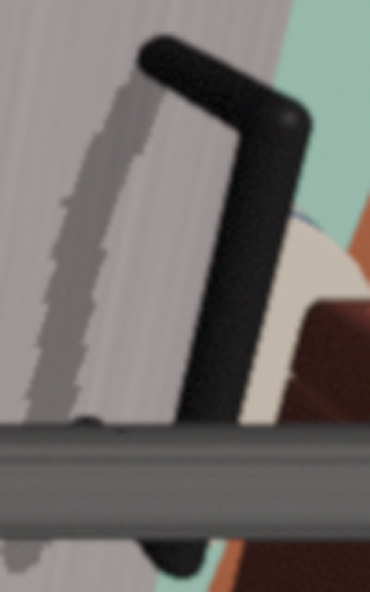

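Run:
```python
from h import *
to(sw(95,0,310)); to(sw(95,0,227)); to(sw(163,0,227))
```

```text
t 3.35 pos [ 492.5 -107.3  310.6] y-az 7.3 z [-0. -0. -1.] F [0.6 0.5 0.5] w 3.0 q [-0.24  0.14  1.8  -0.    1.2  -0.36]
units [-2.01  4.65  0.02]
t 3.35 pos [ 492.5 -107.3  310.6] y-az 7.3 z [-0. -0. -1.] F [0.6 0.5 0.5] w 3.0 q [-0.24  0.14  1.8  -0.    1.2  -0.36]
units [-2.01  4.65  2.79]
t 3.35 pos [ 492.5 -107.3  310.6] y-az 7.3 z [-0. -0. -1.] F [0.6 0.5 0.5] w 3.0 q [-0.24  0.14  1.8  -0.    1.2  -0.36]
units [-2.01  6.91  2.79]
```

Call:
move_arm:
  motion: [-0.4, 0.93, 0, 0, 0, 0, -1, -0.4, 0.93, 0, 0, 0, 0, -1, -0.4, 0.93, 0, 0, 0, 0, -1, -0.4, 0.93, 0, 0, 0, 0, -1, -0.4, 0.93, 0, 0, 0, 0, -1, 0, 0, 0.7, 0, 0, 0, -1, 0, 0, 0.7, 0, 0, 0, -1, 0, 0, 0.7, 0, 0, 0, -1, 0, 0, 0.7, 0, 0, 0, -1, 0, 0.3, 0, 0, 0, 0, -1, 0, 0.25, 0, 0, 0, 0, -1]

```text
t: 4.27
tool_pos: [655.1, -143.4, 226.1]
tool_rot: [0.66, 0.752, -0.0, -0.001]
wrist_force: [1.0, 0.6, 0.3]
width: 0.6
```

Call:
move_arm:
  motion: [0, 0.2, 0, 0, 0, 0, -1, 0, 0.2, 0, 0, 0, 0, -1, 0, 0.2, 0, 0, 0, 0, -1, 0, 0.2, 0, 0, 0, 0, -1, 0, 0.2, 0, 0, 0, 0, -1, 0, 0.2, 0, 0, 0, 0, -1]

```text
t: 4.77
tool_pos: [691.1, -140.5, 227.1]
tool_rot: [0.66, 0.751, -0.0, -0.0]
wrist_force: [-1.6, -0.9, -1.7]
width: 0.5
```

Run:
```python
from h import *
st(); f=arm.grab_frame("side"); cv2.imwrite("pics/push1.png",cv2.resize(f[130:320,280:480,::-1],None,fx=3,fy=3)); to(sw(163,0,227))
```

```text
t 4.77 pos [ 691.1 -140.5  227.1] y-az 7.4 z [-0. -0. -1.] F [-1.6 -0.9 -1.7] w 0.5 q [-0.22  0.54  1.43 -0.    1.17 -0.35]
t 4.82 pos [ 692.2 -140.3  227.1] y-az 7.4 z [ 0.001 -0.    -1.   ] F [ 0.3  0.2 -0.5] w 0.2 q [-0.22  0.54  1.43  0.    1.17 -0.35]
units [-0.07  0.45  0.  ]
```

View pics/push1.png

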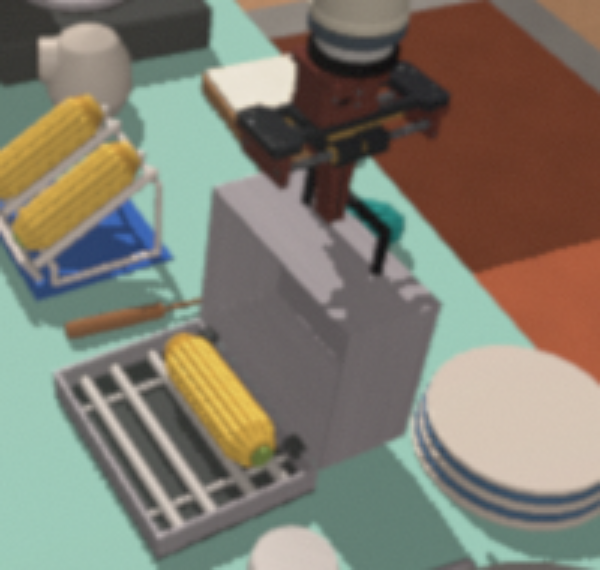

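Call:
move_arm:
  motion: [0, 0.15, 0, 0, 0, 0, -1, 0, 0.15, 0, 0, 0, 0, -1, 0, 0.15, 0, 0, 0, 0, -1, 0, 0.1, 0, 0, 0, 0, -1, 0, 0, 0, 0, 0, 0, -1, 0, -0.4, 0, 0, 0, 0, -1, 0, -0.8, 0, 0, 0, 0, -1, 0, -0.8, -0.8, 0, 0, 0, -1, 0, -0.8, -0.8, 0, 0, 0, -1, 0, -0.8, -0.8, 0, 0, 0, -1]

```text
t: 5.65
tool_pos: [599.1, -152.3, 299.7]
tool_rot: [0.66, 0.751, 0.0, 0.0]
wrist_force: [0.3, -0.4, 0.7]
width: 0.5
```

```bash
cat >> h.py <<'E'
A6=np.radians(6.); ZP=np.array([.5*np.cos(A6),.5*np.sin(A6),-.866])
ER=np.array([532,123.7,94]); EL=np.array([523.5,224.6,94])
E
python3 - <<'E'
from h import *
st(); f=arm.grab_frame("side"); cv2.imwrite("pics/push2.png",cv2.resize(f[130:320,280:480,::-1],None,fx=3,fy=3)); to(ER-100*ZP)
E
```

```text
t 5.65 pos [ 599.1 -152.3  299.7] y-az 7.4 z [ 0.001  0.    -1.   ] F [ 0.3 -0.4  0.7] w 0.5 q [-0.27  0.34  1.57  0.    1.23 -0.4 ]
t 5.7 pos [ 597.8 -153.3  305.4] y-az 7.4 z [ 0.005 -0.002 -1.   ] F [-0.  -1.5  2.5] w 0.1 q [-0.27  0.33  1.57 -0.    1.24 -0.4 ]
units [ 9.49 -2.67  4.12]
```

View pics/push2.png

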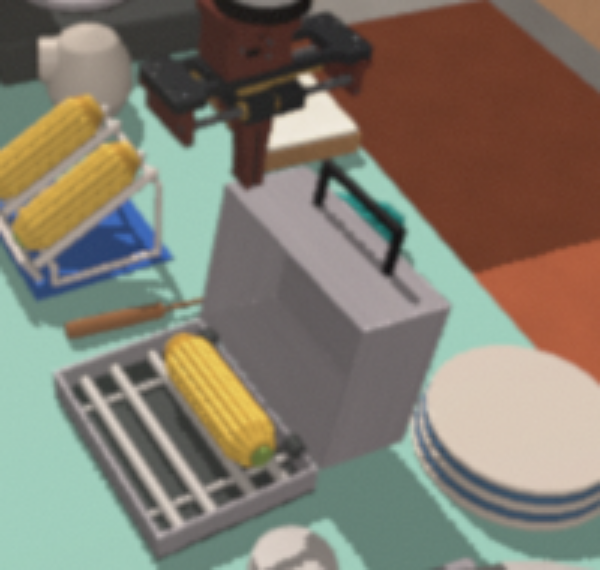

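Call:
move_arm:
  motion: [0.95, -0.27, 0, 0, 0, 0, 1, 0.95, -0.27, 0, 0, 0, 0, 1, 0.95, -0.27, 0, 0, 0, 0, 1, 0.95, -0.27, 0, 0, 0, 0, 1, 0.95, -0.27, 0, 0, 0, 0, 1, 0.95, -0.27, 0, 0, 0, 0, 1, 0.95, -0.27, 0, 0, 0, 0, 1, 0.95, -0.27, 0, 0, 0, 0, 1, 0.95, -0.27, 0, 0, 0, 0, 1, 0.95, -0.27, 0, 0, 0, 0, 1, 0, 0, 0, 0, 0, -1, 1, 0, 0, 0, 0, 0, -1, 1]

```text
t: 6.7
tool_pos: [482.8, 121.7, 299.6]
tool_rot: [0.589, 0.808, 0.001, 0.001]
wrist_force: [0.4, -0.0, -0.4]
width: 76.8
```

Call:
move_arm:
  motion: [0, 0, 0, 0, 0, -1, 1, 0, 0, 0, 0, 0, -1, 1, 0, 0, 0, 0, 0, -1, 1, 0, 0, 0, 0, 0, -1, 1, 0, 0, 0, 0, 0, -1, 1, 0, 0, 0, 0, 0, -1, 1, 0, 0, 0, 0, 0, -1, 1, 0, 0, 0, 0, 0, -1, 1, 0, 0, 0, 0, 0, -1, 1, 0, 0, 0, 0, 0, -1, 1, 0, 0, 0, 0, 0, -1, 1, 0, 0, 0, 0, 0, -1, 1]

```text
t: 7.7
tool_pos: [483.4, 120.1, 299.5]
tool_rot: [0.107, 0.994, 0.0, 0.001]
wrist_force: [-0.6, -0.3, -0.2]
width: 88.0
```

Call:
move_arm:
  motion: [0, 0, 0, 0, 0, -0.9, 1, 0, 0, 0, 0, 0, -0.9, 1, 0, 0, 0, 0, 0, -0.9, 1, 0, 0, 0, 0, 0, -0.9, 1, 0, 0, 0, 0, -1, 0, 1, 0, 0, 0, 0, -1, 0, 1, 0, 0, 0, 0, -1, 0, 1, 0, 0, 0, 0, -1, 0, 1, 0, 0, 0, 0, -1, 0, 1, 0, 0, 0, 0, -1, 0, 1]

```text
t: 8.53
tool_pos: [483.4, 120.4, 300.5]
tool_rot: [-0.046, 0.964, 0.013, 0.262]
wrist_force: [0.3, -0.7, 0.3]
width: 87.7
```

Run:
```python
from h import *
arm.grab_frame("top"); print(arm.state()["tool_rot"]); to(ER-60*ZP); to(ER+8*ZP); f=arm.grab_frame("wrist");cv2.imwrite("pics/pk0.png",f[:,:,::-1])
```

```text
[-0.04575638  0.96395334  0.01282096  0.26179368]
t 8.58 pos [480.2 119.6 297.9] y-az 95.4 z [ 0.504  0.049 -0.863] F [-3.2 -0.6 -1.6] w 87.6 q [ 0.28 -0.07  2.17 -0.18  0.53 -1.26]
units [ 1.93 -0.04  4.74]
t 8.58 pos [480.2 119.6 297.9] y-az 95.4 z [ 0.504  0.049 -0.863] F [-3.2 -0.6 -1.6] w 87.6 q [ 0.28 -0.07  2.17 -0.18  0.53 -1.26]
units [ 1.95 -0.03  7.01]
```

View pics/pk0.png

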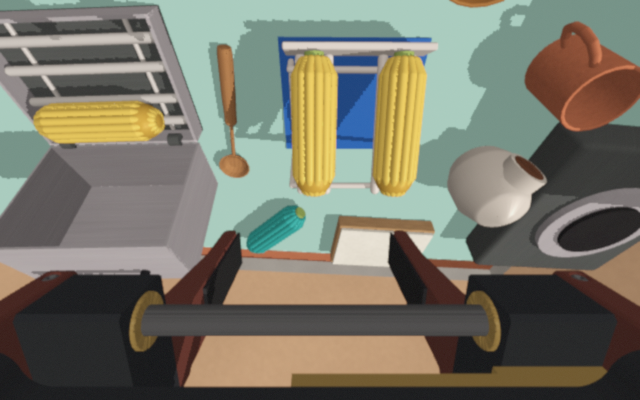

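Run:
```python
from h import *
st(); m=arm.camera_model("wrist"); f=arm.grab_frame("wrist")[:,:,::-1].copy(); st()
hsv=cv2.cvtColor(f,cv2.COLOR_BGR2HSV)
k=cv2.inRange(hsv,(20,110,80),(35,255,255)); k[220:]=0;k[:, :280]=0; k[:,440:]=0
k=cv2.morphologyEx(k,cv2.MORPH_CLOSE,np.ones((5,5)))
n,l,s,c=cv2.connectedComponentsWithStats(k)
az=A6; nrm=np.array([-.5*np.cos(az),-.5*np.sin(az),.866])
for i in range(1,n):
    if s[i,4]<500: continue
    q=np.argwhere(l==i)[:,::-1].astype(np.float32); r=cv2.minAreaRect(q); 
    C0=ER if c[i][0]<345 else EL
    b=cv2.boxPoints(r); e=sorted([((b[j]+b[(j+1)%4])/2) for j in range(4)],key=lambda p:p[1])
    P=[]
    for E in(e[0],e[-1],r[0]):
        o,d=ray("wrist",E,m); P.append(o+d*(nrm@(C0-o))/(nrm@d))
    print(r,s[i],"mid",((P[0]+P[1])/2).round(1),P[2].round(1),"len",np.linalg.norm(P[1]-P[0]).round(1),"az",np.degrees(np.arctan2(*(P[1]-P[0])[[1,0]])).round(1))
```

```text
t 8.63 pos [480.4 119.6 298. ] y-az 95.5 z [ 0.497  0.048 -0.866] F [-0.7  0.7 -0. ] w 87.6 q [ 0.28 -0.07  2.16 -0.17  0.54 -1.26]
t 8.68 pos [481.8 119.9 299. ] y-az 95.5 z [ 0.497  0.048 -0.867] F [ 0.3 -0.  -0.2] w 88.0 q [ 0.28 -0.07  2.16 -0.17  0.55 -1.27]
((314.0, 125.5), (141.0, 46.0), 90.0) [ 291   55   47  142 5755] mid [533.  125.1  94.7] [528.3 124.7  91.9] len 163.4 az 5.4
((397.33575439453125, 125.7373275756836), (46.67510986328125, 141.6792755126953), 5.630682945251465) [ 373   56   53  141 5916] mid [524.1 223.7  94.3] [519.4 223.3  91.6] len 163.8 az 4.1
```

Call:
move_arm:
  motion: [0.65, 0, 0.5, 0, 0, 0, 1, 0.65, 0, 0.8, 0, 0, 0, 1, 0.65, 0, 0.8, 0, 0, 0, 1, 0, 0, 0.8, 0, 0, 0, 1, 0, 0, 0.8, 0, 0, 0, 1, 0, 0, 0.5, 0, 0, 0, 1, 0, 0, 0, 0, 0, 0, 1]

```text
t: 9.27
tool_pos: [497.1, 120.8, 158.5]
tool_rot: [-0.045, 0.965, 0.011, 0.257]
wrist_force: [-0.7, -0.3, -0.1]
width: 87.7
```

```bash
sed -i 's/^ER=.*/ER=np.array([532.3,124.5,94]); EL=np.array([523.8,224.2,94])/' h.py
python3 - <<'E'
from h import *
st(); f=arm.grab_frame("wrist");cv2.imwrite("pics/pk1.png",f[:,:,::-1]); to(ER+8*ZP)
E
```

```text
t 9.27 pos [497.1 120.8 158.5] y-az 95.4 z [ 0.495  0.045 -0.868] F [-0.7 -0.3 -0.1] w 87.7 q [ 0.27  0.23  2.26 -0.58  0.16 -0.84]
t 9.32 pos [496.5 120.7 159.6] y-az 95.4 z [ 0.496  0.045 -0.867] F [-0.3 -0.1  0.5] w 87.9 q [ 0.27  0.23  2.26 -0.58  0.16 -0.85]
units [0.05 0.02 2.76]
```

View pics/pk1.png

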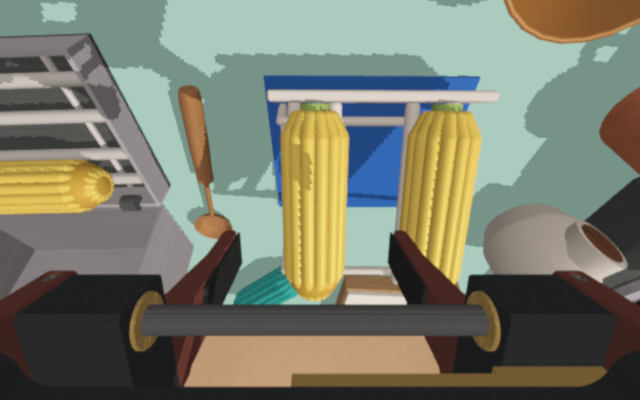

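Call:
move_arm:
  motion: [0, 0, 0, 0, 1, 0, 1, 0, 0, 0, 0, 1, 0, 1, 0, 0, 0, 0, 1, 0, 1, 0, 0, 0, 0, 0, 0, 1]

```text
t: 9.65
tool_pos: [500.7, 119.0, 163.8]
tool_rot: [-0.044, 0.987, 0.003, 0.157]
wrist_force: [0.9, -0.0, 1.4]
width: 87.9
```

Run:
```python
from h import *
p,R=st(); to(ER+8*R[:,2])
```

```text
t 9.65 pos [500.7 119.  163.8] y-az 95.1 z [ 0.309  0.021 -0.951] F [ 0.9 -0.   1.4] w 87.9 q [ 0.24  0.24  2.12 -0.12  0.47 -1.32]
t 9.65 pos [500.7 119.  163.8] y-az 95.1 z [ 0.309  0.021 -0.951] F [ 0.9 -0.   1.4] w 87.9 q [ 0.24  0.24  2.12 -0.12  0.47 -1.32]
units [-0.29  0.11  2.81]
```

Call:
move_arm:
  motion: [0, 0, 0, 0, 0.8, 0, 1, -0.2, 0.1, 0.6, 0, 0, 0, 1, 0, 0, 0.6, 0, 0, 0, 1, 0, 0, 0, 0, 0, 0, 1]

```text
t: 9.98
tool_pos: [510.2, 121.4, 125.5]
tool_rot: [-0.044, 0.992, 0.0, 0.121]
wrist_force: [-0.2, -0.3, 0.1]
width: 87.6
```

Run:
```python
from h import *
p,R=st(); to(ER+8*R[:,2]);print(R)
```

```text
t 9.98 pos [510.2 121.4 125.5] y-az 95.0 z [ 0.239  0.011 -0.971] F [-0.2 -0.3  0.1] w 87.6 q [ 0.24  0.35  2.08 -0.1   0.48 -1.34]
t 9.98 pos [510.2 121.4 125.5] y-az 95.0 z [ 0.239  0.011 -0.971] F [-0.2 -0.3  0.1] w 87.6 q [ 0.24  0.35  2.08 -0.1   0.48 -1.34]
units [-0.47  0.05  1.46]
[[-0.96702862 -0.08797162  0.23899087]
 [-0.08784236  0.99607127  0.01121352]
 [-0.23903841 -0.01014973 -0.97095707]]
```

Call:
move_arm:
  motion: [-0.25, 0.05, 0.4, 0, 0, 0, 1, -0.22, 0, 0.5, 0, 0, 0, 1, 0, 0, 0.5, 0, 0, 0, 1, 0, 0, 0.06, 0, 0, 0, 1, 0, 0, 0, 0, 0, 0, 0.5]

```text
t: 10.4
tool_pos: [533.7, 124.5, 87.8]
tool_rot: [-0.044, 0.992, 0.0, 0.12]
wrist_force: [-0.0, -0.2, 0.0]
width: 83.9
```

Run:
```python
from h import *
p,R=st(); to(ER+8*R[:,2]); f=arm.grab_frame("wrist");cv2.imwrite("pics/pk2.png",f[:,:,::-1])
```

```text
t 10.4 pos [533.7 124.5  87.8] y-az 95.0 z [ 0.238  0.011 -0.971] F [-0.  -0.2  0. ] w 83.9 q [ 0.23  0.44  2.04 -0.11  0.42 -1.33]
t 10.4 pos [533.7 124.5  87.8] y-az 95.0 z [ 0.238  0.011 -0.971] F [-0.  -0.2  0. ] w 83.9 q [ 0.23  0.44  2.04 -0.11  0.42 -1.33]
units [-0.01  0.    0.05]
```

View pics/pk2.png

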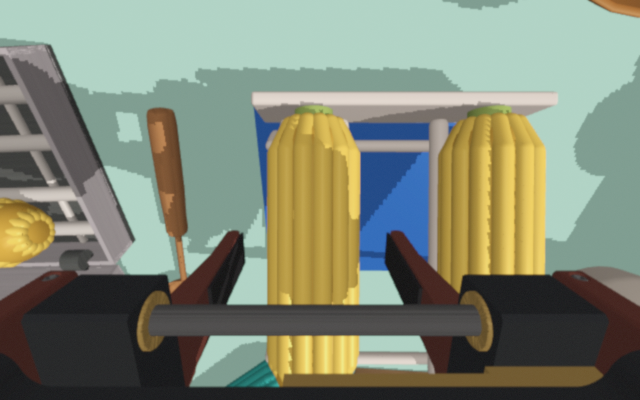

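The fingers straddle the right ear, which is centred at column 313. I'll close with 30 N.

Call:
move_arm:
  motion: [0, 0, 0, 0, 0, 0, -1, 0, 0, 0, 0, 0, 0, -1, 0, 0, 0, 0, 0, 0, -1, 0, 0, 0, 0, 0, 0, -1, 0, 0, 0, 0, 0, 0, -1, 0, 0, 0, 0, 0, 0, -1, 0, 0, 0, 0, 0, 0, -1, 0, 0, -0.2, 0, 0, 0, -1, 0, 0, -0.5, 0, 0, 0, -1, 0, 0, -0.8, 0, 0, 0, -1]
  newtons: 30

```text
t: 11.28
tool_pos: [521.9, 123.8, 130.0]
tool_rot: [-0.044, 0.992, -0.0, 0.118]
wrist_force: [-0.2, 0.3, -3.9]
width: 53.7
```

Run:
```python
from h import *
p,R=st(); f=arm.grab_frame("wrist");cv2.imwrite("pics/pk3.png",f[:,:,::-1]);f=arm.grab_frame("side");cv2.imwrite("pics/pk3s.png",cv2.resize(f[80:300,220:420,::-1],None,fx=2.7,fy=2.7))
```

```text
t 11.28 pos [521.9 123.8 130. ] y-az 95.0 z [ 0.235  0.01  -0.972] F [-0.2  0.3 -3.9] w 53.7 q [ 0.24  0.35  2.05 -0.09  0.51 -1.35]
```

View pics/pk3s.png

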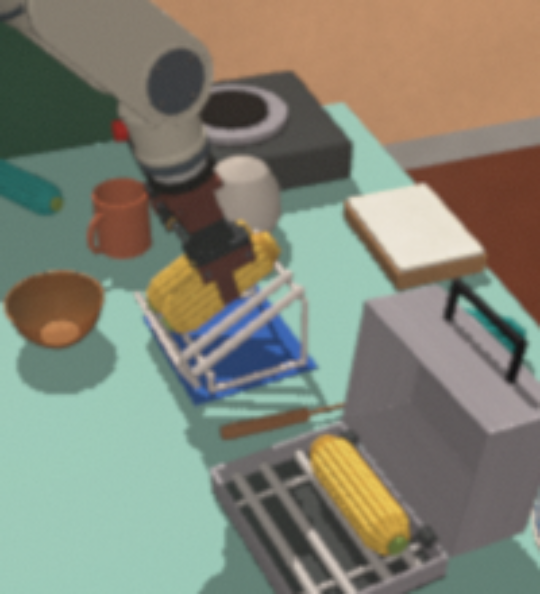

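View pics/pk3.png

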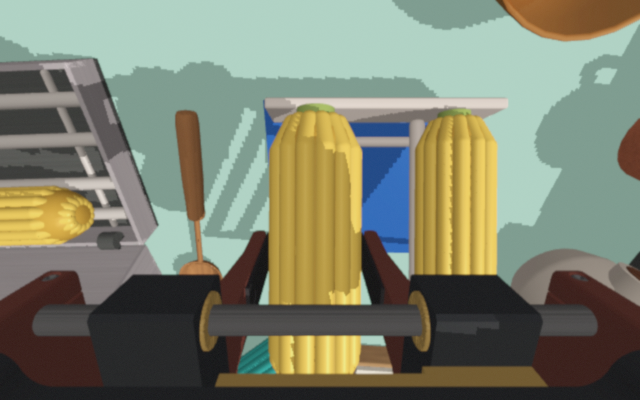

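Call:
move_arm:
  motion: [0, 0, -0.9, 0, 0, 0, -1, 0, 0, -0.9, 0, 0, 0, -1, 0, 0, -0.9, 0, 0, 0, -1, 0, 0, -0.9, 0, 0, 0, -1, 0, 0, -0.9, 0, 0.9, 0, -1, 0, 0, -0.9, 0, 0.9, 0, -1, 0, 0, 0, 0, 0.9, 0, -1, 0, 0, 0, 0, 0, 0.98, -1, 0, 0, 0, 0, 0, 0.98, -1, 0, 0, 0, 0, 0, 0.98, -1, 0, 0, 0, 0, 0, 0.98, -1, 0, 0, 0, 0, 0, 0.98, -1]

```text
t: 12.38
tool_pos: [486.8, 122.5, 287.9]
tool_rot: [0.171, 0.985, -0.004, 0.004]
wrist_force: [0.9, 0.9, -2.8]
width: 53.7
```

Call:
move_arm:
  motion: [0, 0, 0, 0, 0, 0.98, -1, 0, 0, 0, 0, 0, 0.98, -1, 0, 0, 0, 0, 0, 0.98, -1, 0, 0, 0, 0, 0, 0.98, -1, 0, 0, 0, 0, 0, 0.98, -1, 0, 0, 0, 0, 0, 0.98, -1, 0, 0, 0, 0, 0, 0.98, -1, 0, 0, 0, 0, 0, 0.98, -1, 0, 0, 0, 0, 0, 0.98, -1, 0, 0, 0, 0, 0, 0.98, -1, 0, 0, 0, 0, 0, 0.98, -1, 0, 0, 0, 0, 0, 0.98, -1]

```text
t: 13.38
tool_pos: [486.8, 122.5, 287.9]
tool_rot: [0.633, 0.774, -0.002, 0.005]
wrist_force: [0.6, 0.1, -4.0]
width: 53.3
```

Run:
```python
from h import *
p,R=st(); f=arm.grab_frame("wrist");cv2.imwrite("pics/c1.png",f[:,:,::-1]); to(sw(-38.5,0,200))
```

```text
t 13.38 pos [486.8 122.5 287.9] y-az 11.5 z [ 0.006 -0.01  -1.   ] F [ 0.6  0.1 -4. ] w 53.3 q [ 0.23  0.16  1.83 -0.01  1.14  0.03]
t 13.43 pos [486.8 122.5 287.9] y-az 11.2 z [ 0.006 -0.01  -1.   ] F [-0.1  0.9 -2.5] w 53.4 q [ 0.23  0.16  1.83 -0.01  1.14  0.04]
units [-9.54 -1.26  3.03]
```

View pics/c1.png

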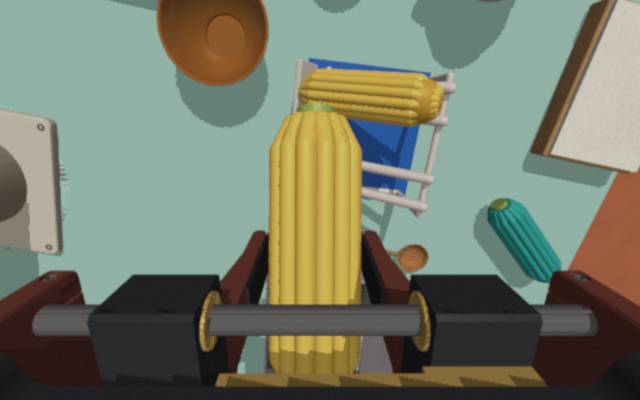

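Run:
```python
from h import *
p,R=st(); m=arm.camera_model("wrist")
for b in (10,13,16,19,22):
    for off in (-4,0,4):
        b_=np.radians(b); C=np.array([0,0,-8])+off*np.array([np.cos(b_),0,np.sin(b_)])
        a=np.array([np.cos(b_),0,np.sin(b_)]); u=np.array([np.sin(b_),0,-np.cos(b_)])
        print(b,off,"stem tip",proj("wrist",p+R@(C+85*a),m).round(0),"stem-face-top",proj("wrist",p+R@(C+83*a+8*u),m).round(0),"rim",proj("wrist",p+R@(C+65*a+25*u),m).round(0))
```

```text
t 13.43 pos [486.8 122.5 287.9] y-az 11.2 z [ 0.006 -0.01  -1.   ] F [-0.1  0.9 -2.5] w 53.4 q [ 0.23  0.16  1.83 -0.01  1.14  0.04]
10 -4 stem tip [316. 109.] stem-face-top [316. 110.] rim [316. 144.]
10 0 stem tip [316. 102.] stem-face-top [316. 102.] rim [316. 135.]
10 4 stem tip [316.  94.] stem-face-top [316.  94.] rim [316. 126.]
13 -4 stem tip [316. 111.] stem-face-top [316. 111.] rim [316. 142.]
13 0 stem tip [316. 103.] stem-face-top [316. 103.] rim [316. 133.]
13 4 stem tip [316.  96.] stem-face-top [316.  96.] rim [316. 125.]
16 -4 stem tip [316. 113.] stem-face-top [316. 112.] rim [316. 140.]
16 0 stem tip [316. 106.] stem-face-top [316. 105.] rim [316. 132.]
16 4 stem tip [316.  99.] stem-face-top [316.  97.] rim [316. 123.]
19 -4 stem tip [315. 115.] stem-face-top [316. 114.] rim [316. 139.]
19 0 stem tip [315. 108.] stem-face-top [316. 107.] rim [316. 131.]
19 4 stem tip [315. 101.] stem-face-top [316. 100.] rim [316. 123.]
22 -4 stem tip [315. 117.] stem-face-top [316. 116.] rim [316. 138.]
22 0 stem tip [315. 111.] stem-face-top [316. 109.] rim [316. 130.]
22 4 stem tip [315. 104.] stem-face-top [316. 102.] rim [316. 122.]
```

Call:
move_arm:
  motion: [0, 0, 0, 0, 0, 0.8, -1, -0.95, -0.1, 0, 0, 0, 0, -1, -0.95, -0.1, 0, 0, 0, 0, -1, -0.95, -0.1, 0, 0, 0, 0, -1, -0.95, -0.1, 0, 0, 0, 0, -1, -0.95, -0.1, 0, 0, 0, 0, -1, -0.95, -0.1, 0, 0, 0, 0, -1, -0.95, -0.1, 0, 0, 0, 0, -1, -0.95, -0.1, 0, 0, 0, 0, -1, -0.95, -0.1, 0, 0, 0, 0, -1, -0.95, 0, 0, 0, 0, 0, -1, 0, 0, 0, 0, 0.8, 0, -1]

```text
t: 14.43
tool_pos: [498.9, -166.3, 291.2]
tool_rot: [0.657, 0.753, 0.021, -0.02]
wrist_force: [1.5, 0.7, -3.0]
width: 53.9
```

Call:
move_arm:
  motion: [0, 0, 0, 0, 0.8, 0, -1, 0, 0, 0, 0, 0.8, 0, -1, 0, 0, 0, 0, 0.8, 0, -1, 0, 0, 0, 0, 0, 0, -1]

```text
t: 14.77
tool_pos: [498.7, -165.1, 290.3]
tool_rot: [0.652, 0.746, 0.091, -0.1]
wrist_force: [-0.2, 0.4, -3.0]
width: 53.7
```

```bash
cat >> h.py <<'E'
def ear(label=""):
    """held ear centre in steamer axes and its direction"""
    p,R=st(); b=np.radians(BETA); C=p+R@np.array([0,0,-8.]); a=R@np.array([np.cos(b),0,np.sin(b)])
    c,s=np.cos(YAW),np.sin(YAW); M=np.array([[c,s,0],[-s,c,0],[0,0,1]])
    print("ear local",(M@(C-S)).round(1),"axis local",(M@a).round(3)); return C
BETA=16.2
E
python3 - <<'E'
from h import *
arm.grab_frame("top"); C=ear(); p,R=st()
for T in (sw(-38.5,0,130),sw(-38.5,0,47)): print("units",(R.T@(T-C)/30).round(2))
f=arm.grab_frame("side");cv2.imwrite("pics/c2.png",cv2.resize(f[130:320,280:480,::-1],None,fx=3,fy=3))
f=arm.grab_frame("wrist");cv2.imwrite("pics/c2w.png",f[:,:,::-1])
E
```

```text
t 14.82 pos [ 498.5 -164.7  290.4] y-az 7.7 z [-0.031  0.264 -0.964] F [-0.7 -0.2 -3. ] w 53.8 q [-0.47  0.27  1.71  0.23  1.32 -0.68]
ear local [-45.8   0.4 298.1] axis local [-0.007  1.    -0.014]
t 14.82 pos [ 498.5 -164.7  290.4] y-az 7.7 z [-0.031  0.264 -0.964] F [-0.7 -0.2 -3. ] w 53.8 q [-0.47  0.27  1.71  0.23  1.32 -0.68]
units [-1.5   0.22  5.4 ]
units [-2.23  0.21  8.07]
```

View pics/c2.png

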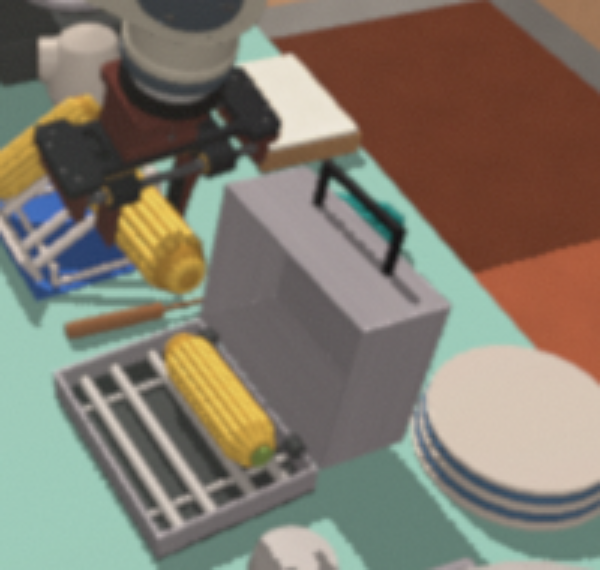

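View pics/c2w.png

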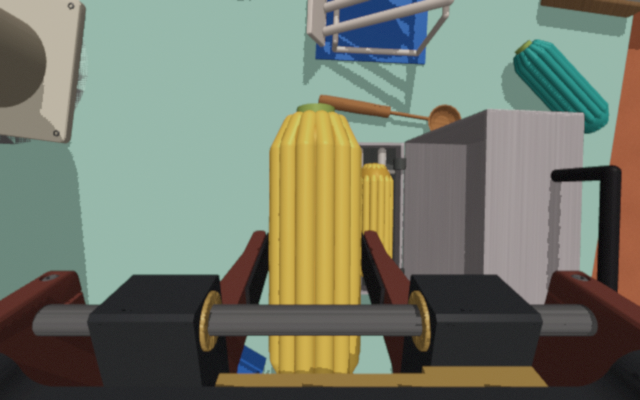

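Call:
move_arm:
  motion: [-0.19, 0.027, 0.675, 0, 0, 0, -1, -0.19, 0.027, 0.675, 0, 0, 0, -1, -0.19, 0.027, 0.675, 0, 0, 0, -1, -0.19, 0.027, 0.675, 0, 0, 0, -1, -0.19, 0.027, 0.675, 0, 0, 0, -1, -0.19, 0.027, 0.675, 0, 0, 0, -1, -0.19, 0.027, 0.675, 0, 0, 0, -1, -0.19, 0.027, 0.675, 0, 0, 0, -1, 0, 0, 0, 0, 0, 0, -1]

```text
t: 15.67
tool_pos: [504.3, -161.6, 120.5]
tool_rot: [0.651, 0.747, 0.089, -0.101]
wrist_force: [0.1, 0.7, -3.7]
width: 53.5
```

Run:
```python
from h import *
import pickle
m=arm.camera_model("wrist"); f=arm.grab_frame("wrist");cv2.imwrite("pics/c3w.png",f[:,:,::-1]); pickle.dump(m,open("c3.pkl","wb"))
C=ear(); p,R=st()
for T in (sw(-38.5,0,70),sw(-38.5,0,47)): print("units",(R.T@(T-C)/30).round(2))
f=arm.grab_frame("side");cv2.imwrite("pics/c3.png",cv2.resize(f[130:320,280:480,::-1],None,fx=3,fy=3))
```

```text
t 15.72 pos [ 505.1 -162.   122.3] y-az 7.9 z [-0.034  0.265 -0.964] F [ 0.6 -0.6 -2.2] w 53.7 q [-0.46  0.5   1.82  0.27  0.99 -0.77]
ear local [-38.9   2.3 130. ] axis local [-0.01   1.    -0.013]
t 15.72 pos [ 505.1 -162.   122.3] y-az 7.9 z [-0.034  0.265 -0.964] F [ 0.6 -0.6 -2.2] w 53.7 q [-0.46  0.5   1.82  0.27  0.99 -0.77]
units [-0.61  0.01  1.91]
units [-0.81  0.01  2.65]
```

View pics/c3.png

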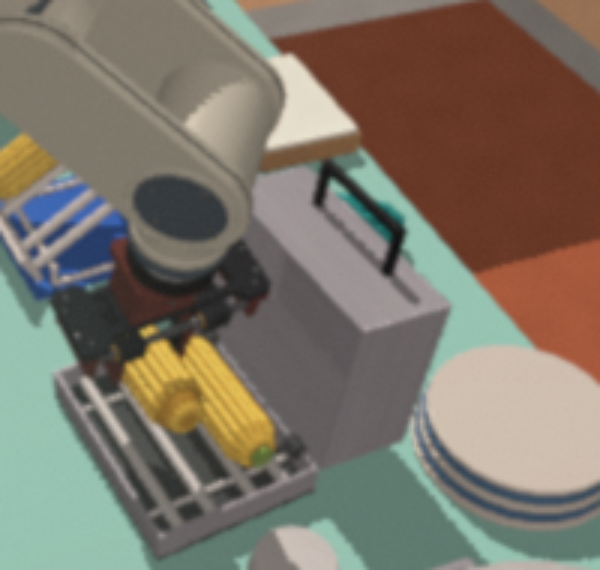

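View pics/c3w.png

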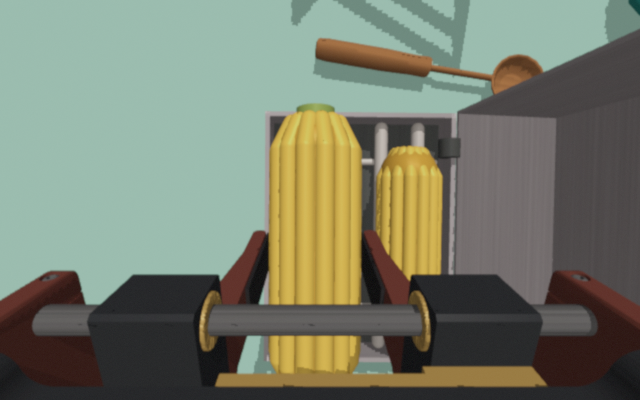

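```bash
cat >> h.py <<'E'
def loc(P):
    d=P-S; return np.array([np.cos(YAW)*d[0]+np.sin(YAW)*d[1],-np.sin(YAW)*d[0]+np.cos(YAW)*d[1],P[2]]).round(1)
E
python3 - <<'E'
from h import *
import pickle
m=pickle.load(open("c3.pkl","rb"))
for p,z in(((265.5,113.5),34),((456,112.5),34),((381,127),22),((411,147),46)): print(loc(onz("wrist",p,z,m)))
im=cv2.imread("pics/c3w.png"); cv2.imwrite("pics/c3c.png",cv2.resize(im[95:265,250:470],None,fx=3.5,fy=3.5,interpolation=cv2.INTER_CUBIC))
E
```

```text
[-84.1 107.1  34. ]
[ 82.7 109.9  34. ]
[19.9 99.2 22. ]
[40.  77.5 46. ]
```

View pics/c3c.png

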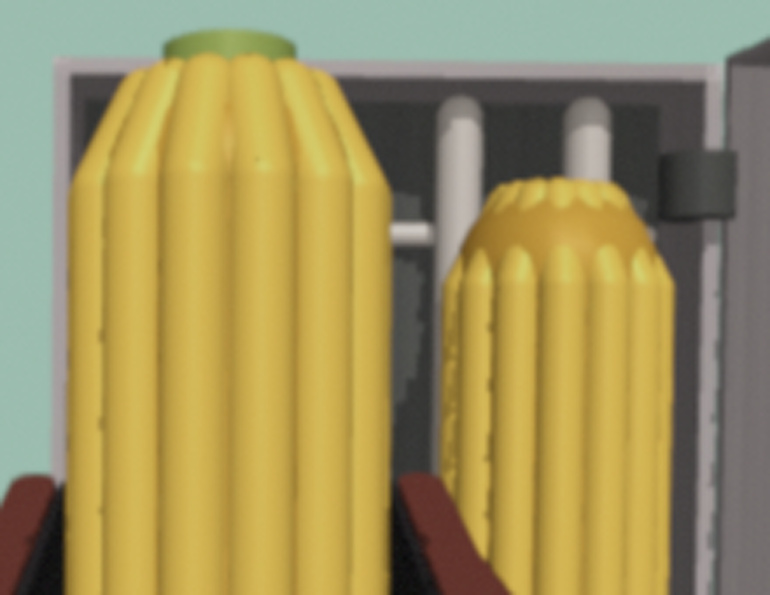

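Call:
move_arm:
  motion: [-0.1, 0, 0.33, 0, 0, 0.1, -1, -0.1, 0, 0.33, 0, 0, 0, -1, -0.1, 0, 0.33, 0, 0, 0, -1, -0.1, 0, 0.33, 0, 0, 0, -1, -0.1, 0, 0.33, 0, 0, 0, -1, -0.1, 0, 0.33, 0, 0, 0, -1, -0.08, 0, 0.28, 0, 0, 0, -1, -0.05, 0, 0.15, 0, 0, 0, -1, 0, 0, 0, 0, 0, 0, -1, 0, 0, 0, 0, 0, 0, -1]

```text
t: 16.6
tool_pos: [506.6, -165.2, 47.8]
tool_rot: [0.655, 0.744, 0.09, -0.1]
wrist_force: [0.4, -0.1, -2.9]
width: 53.2
```

Run:
```python
from h import *
C=ear(); p,R=st()
for T in (sw(-38.5,0,46),): print("units",(R.T@(T-C)/30).round(2))
f=arm.grab_frame("side");cv2.imwrite("pics/c4.png",cv2.resize(f[200:320,290:430,::-1],None,fx=5,fy=5))
```

```text
t 16.6 pos [ 506.6 -165.2   47.8] y-az 7.3 z [-0.031  0.264 -0.964] F [ 0.4 -0.1 -2.9] w 53.2 q [-0.47  0.62  1.84  0.3   0.86 -0.81]
ear local [-37.8  -1.1  55.5] axis local [ 0.001  1.    -0.013]
t 16.6 pos [ 506.6 -165.2   47.8] y-az 7.3 z [-0.031  0.264 -0.964] F [ 0.4 -0.1 -2.9] w 53.2 q [-0.47  0.62  1.84  0.3   0.86 -0.81]
units [-0.05 -0.03  0.31]
```

View pics/c4.png

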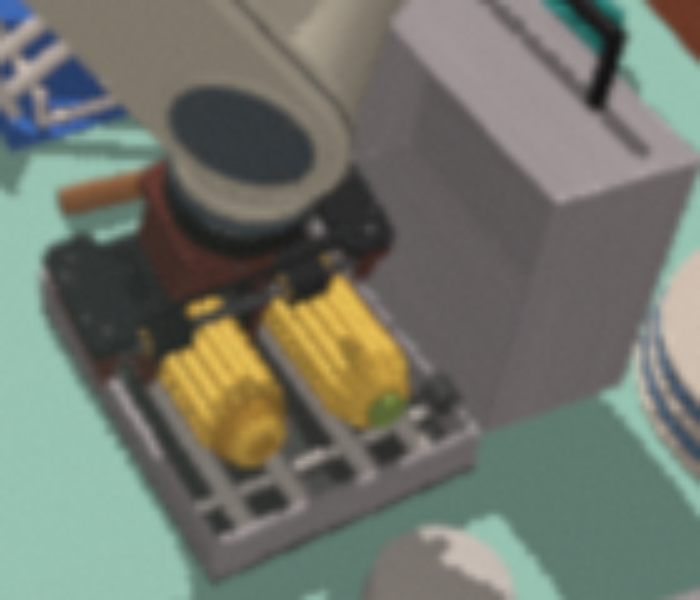

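Call:
move_arm:
  motion: [-0.02, -0.01, 0.06, 0, 0, 0, -1, -0.02, -0.01, 0.06, 0, 0, 0, -1, -0.02, -0.01, 0.06, 0, 0, 0, -1, 0, 0, 0.05, 0, 0, 0, -1, 0, 0, 0.03, 0, 0, 0, -1, 0, 0, 0, 0, 0, 0, -1, 0, 0, 0, 0, 0, 0, -1]

```text
t: 17.23
tool_pos: [505.9, -165.5, 41.1]
tool_rot: [0.654, 0.744, 0.09, -0.099]
wrist_force: [-3.8, -3.8, 7.4]
width: 53.5
```

Run:
```python
from h import *
ear()
```

```text
t 17.23 pos [ 505.9 -165.5   41.1] y-az 7.3 z [-0.03   0.264 -0.964] F [-3.8 -3.8  7.4] w 53.5 q [-0.47  0.63  1.84  0.3   0.84 -0.82]
ear local [-38.5  -1.3  48.8] axis local [ 0.     1.    -0.014]
```

Call:
move_arm:
  motion: [0, 0, 0, 0, 0, 0, 0.25, 0, 0, 0, 0, 0, 0, 0.3, 0, 0, 0, 0, 0, 0, 0.4, 0, 0, 0, 0, 0, 0, 0.4]

```text
t: 17.57
tool_pos: [506.0, -164.9, 40.1]
tool_rot: [0.655, 0.744, 0.09, -0.099]
wrist_force: [0.2, -0.0, -1.0]
width: 61.5
```

Run:
```python
from h import *
p,R=st(); print("up units /30mm", R.T@np.array([0,0,1]))
f=arm.grab_frame("wrist");cv2.imwrite("pics/c5w.png",f[:,:,::-1])
```

```text
t 17.57 pos [ 506.  -164.9   40.1] y-az 7.3 z [-0.03   0.264 -0.964] F [ 0.2 -0.  -1. ] w 61.5 q [-0.47  0.63  1.84  0.3   0.84 -0.82]
up units /30mm [ 0.2658022   0.00362985 -0.96402075]
```

View pics/c5w.png

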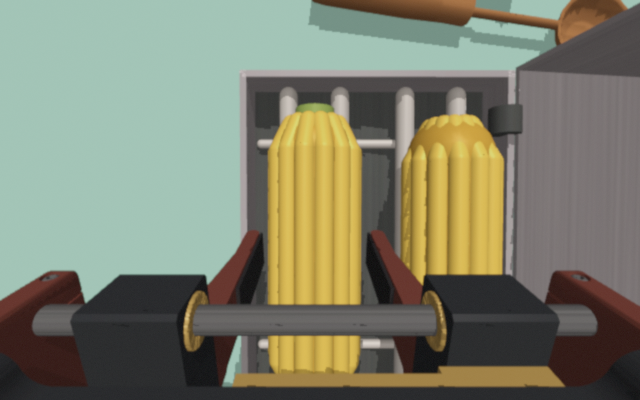

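Call:
move_arm:
  motion: [0.08, 0, -0.3, 0, 0, 0, 0.4, 0.16, 0, -0.58, 0, 0, 0, 0.4, 0.27, 0, -0.96, 0, 0, 0, 0.4, 0.27, 0, -0.96, 0, 0, 0, 0.4, 0.27, 0, -0.96, 0, 0, 0, 0.4, 0.27, 0, -0.96, 0, 0, 0, 0.4, 0.27, 0, -0.96, 0, 0, 0, 0.4, 0.27, 0, -0.96, 0, 0, 0, 0.4, 0.27, 0, -0.96, 0, 0, 0, 0.4, 0, 0, 0, 0, 0, 0, 0.4]

```text
t: 18.45
tool_pos: [507.4, -165.2, 283.4]
tool_rot: [0.655, 0.744, 0.091, -0.095]
wrist_force: [0.2, -0.0, -0.4]
width: 61.7
```

Run:
```python
from h import *
import pickle
arm.grab_frame("top"); p,R=st(); m=arm.camera_model("wrist"); f=arm.grab_frame("wrist")[:,:,::-1].copy();cv2.imwrite("pics/c6w.png",f);pickle.dump(m,open("c6.pkl","wb"))
hsv=cv2.cvtColor(f,cv2.COLOR_BGR2HSV)
k=cv2.inRange(hsv,(20,110,80),(35,255,255));k[300:]=0
k=cv2.morphologyEx(k,cv2.MORPH_CLOSE,np.ones((5,5)))
n,l,s,c=cv2.connectedComponentsWithStats(k)
for i in range(1,n):
    if s[i,4]<500: continue
    r=cv2.minAreaRect(np.argwhere(l==i)[:,::-1].astype(np.float32)); b=cv2.boxPoints(r); e=sorted([((b[j]+b[(j+1)%4])/2) for j in range(4)],key=lambda p:p[1])
    print(s[i],r,[loc(onz("wrist",q,46,m)) for q in (e[0],e[-1])])
EOF=0
to(EL-100*ZP)
```

```text
t 18.5 pos [ 506.4 -164.8  280.6] y-az 7.3 z [-0.025  0.261 -0.965] F [-0.   0.1  0.3] w 61.6 q [-0.47  0.29  1.71  0.23  1.29 -0.68]
[ 293  158   40  121 4326] ((312.4999694824219, 217.99996948242188), (119.99998474121094, 38.99999237060547), 90.0) [array([-39. ,  81.1,  46. ]), array([-39. , -84.6,  46. ])]
[ 349  160   40  121 3496] ((368.4999694824219, 219.99996948242188), (38.99999237060547, 119.99998474121094), 0.0) [array([37.9, 78.5, 46. ]), array([ 38.8, -87.5,  46. ])]
t 18.55 pos [ 505.3 -164.3  278.4] y-az 7.3 z [-0.028  0.263 -0.964] F [ 0.2 -0.  -0.6] w 61.8 q [-0.47  0.29  1.71  0.23  1.29 -0.68]
units [11.49  0.57  6.53]
```

View pics/c6w.png

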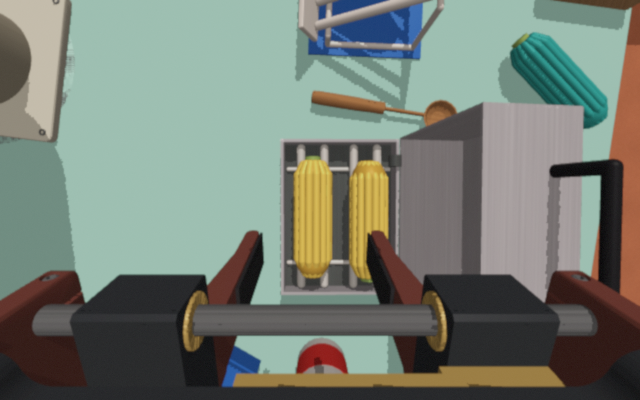

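Call:
move_arm:
  motion: [0, 0, 0, 0, -0.8, 0, 1, 0, 0, 0, 0, -0.8, 0, 1, 0, 0, 0, 0, -0.8, 0, 1, 0, 0, 0, 0, -0.74, 0, 1, 0.98, 0.11, 0, 0, 0, 0, 1, 0.98, 0.11, 0, 0, 0, 0, 1, 0.98, 0.11, 0, 0, 0, 0, 1, 0.98, 0.11, 0, 0, 0, 0, 1, 0.98, 0.11, 0, 0, 0, 0, 1, 0.98, 0.11, 0, 0, 0, 0, 1, 0.98, 0.11, 0, 0, 0, 0, 1, 0.98, 0.11, 0, 0, 0, 0, 1]

```text
t: 19.55
tool_pos: [500.0, 73.8, 274.2]
tool_rot: [0.661, 0.751, -0.002, 0.002]
wrist_force: [1.9, 0.6, -0.6]
width: 87.7
```

Call:
move_arm:
  motion: [0.98, 0.11, 0, 0, 0, 0, 1, 0.98, 0.11, 0, 0, 0, 0, 1, 0.98, 0.11, 0, 0, 0, 0, 1, 0.98, 0.11, 0, 0, 0, 0, 1, 0.98, 0.11, 0, 0, 0, 0, 1, 0, 0, 0, 0, 0, -1, 1, 0, 0, 0, 0, 0, -1, 1, 0, 0, 0, 0, 0, -1, 1, 0, 0, 0, 0, 0, -1, 1, 0, 0, 0, 0, 0, -1, 1, 0, 0, 0, 0, 0, -1, 1, 0, 0, 0, 0, 0, -1, 1]

```text
t: 20.55
tool_pos: [498.0, 220.0, 273.3]
tool_rot: [0.403, 0.915, -0.003, 0.002]
wrist_force: [0.2, 0.6, 0.8]
width: 87.8
```

Call:
move_arm:
  motion: [0, 0, 0, 0, 0, -1, 1, 0, 0, 0, 0, 0, -1, 1, 0, 0, 0, 0, 0, -1, 1, 0, 0, 0, 0, 0, -1, 1, 0, 0, 0, 0, 0, -1, 1, 0, 0, 0, 0, 0, -1, 1, 0, 0, 0, 0, 0, -1, 1, 0, 0, 0, 0, 0, -1, 1, 0, 0, 0, 0, 0, -1, 1, 0, 0, 0, 0, 0, -1, 1, 0, 0, 0, 0, 0, -0.5, 1]

```text
t: 21.47
tool_pos: [498.0, 220.0, 273.3]
tool_rot: [-0.044, 0.999, -0.003, 0.0]
wrist_force: [-0.3, -1.0, -0.2]
width: 87.9
```

Call:
move_arm:
  motion: [0, 0, 0.6, 0, -0.9, 0, 1, 0, 0, 0.6, 0, -0.9, 0, 1, 0, 0, 0.6, 0, -0.9, 0, 1, 0, 0, 0, 0, 0, 0, 1]

```text
t: 21.8
tool_pos: [498.1, 218.5, 215.9]
tool_rot: [-0.042, 0.992, 0.001, 0.116]
wrist_force: [-1.1, -0.5, -0.7]
width: 87.6
```

Run:
```python
from h import *
p,R=st(); to(EL+8*R[:,2])
st(); m=arm.camera_model("wrist"); f=arm.grab_frame("wrist")[:,:,::-1].copy();cv2.imwrite("pics/l1.png",f)
hsv=cv2.cvtColor(f,cv2.COLOR_BGR2HSV)
k=cv2.inRange(hsv,(20,110,80),(35,255,255)); k[290:]=0
k=cv2.morphologyEx(k,cv2.MORPH_CLOSE,np.ones((5,5)))
n,l,s,c=cv2.connectedComponentsWithStats(k)
az=A6; nrm=np.array([-.5*np.cos(az),-.5*np.sin(az),.866])
for i in range(1,n):
    if s[i,4]<1000: continue
    r=cv2.minAreaRect(np.argwhere(l==i)[:,::-1].astype(np.float32))
    b=cv2.boxPoints(r); e=sorted([((b[j]+b[(j+1)%4])/2) for j in range(4)],key=lambda p:p[1])
    P=[]
    for E in(e[0],e[-1],r[0]):
        o,d=ray("wrist",E,m); P.append(o+d*(nrm@(EL-o))/(nrm@d))
    print(r,s[i],"mid",((P[0]+P[1])/2).round(1),"len",np.linalg.norm(P[1]-P[0]).round(1),"az",np.degrees(np.arctan2(*(P[1]-P[0])[[1,0]])).round(1))
```

```text
t 21.8 pos [498.1 218.5 215.9] y-az 94.8 z [ 0.229  0.011 -0.973] F [-1.1 -0.5 -0.7] w 87.6 q [ 0.44  0.23  1.96 -0.13  0.74 -1.13]
t 21.8 pos [498.1 218.5 215.9] y-az 94.8 z [ 0.229  0.011 -0.973] F [-1.1 -0.5 -0.7] w 87.6 q [ 0.44  0.23  1.96 -0.13  0.74 -1.13]
units [0.09 0.15 4.42]
t 21.8 pos [498.1 218.5 215.9] y-az 94.8 z [ 0.229  0.011 -0.973] F [-1.1 -0.5 -0.7] w 87.6 q [ 0.44  0.23  1.96 -0.13  0.74 -1.13]
((18.0, 122.5), (51.0, 36.0), 90.0) [   0   97   37   52 1096] mid [492.9 -82.   57.7] len 51.4 az 5.1
((318.0, 189.5), (167.0, 52.0), 90.0) [ 292  106   53  168 8090] mid [523.1 224.1  93.6] len 165.6 az 5.1
((32.5, 187.5), (45.0, 65.0), 90.0) [   0  165   66   46 2585] mid [548.  -62.2  90.6] len 45.3 az 5.1
```

View pics/l1.png

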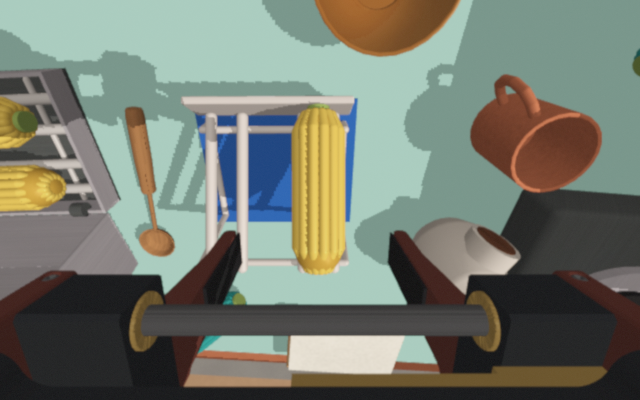

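Call:
move_arm:
  motion: [0.03, 0.08, 0.8, 0, 0, 0, 1, 0.03, 0.07, 0.8, 0, 0, 0, 1, 0.03, 0, 0.8, 0, 0, 0, 1, 0, 0, 0.7, 0, 0, 0, 1, 0, 0, 0.6, 0, 0, 0, 1, 0, 0, 0.4, 0, 0, 0, 1, 0, 0, 0, 0, 0, 0, 0.5, 0, 0, 0, 0, 0, 0, 0.5]

```text
t: 22.52
tool_pos: [530.1, 226.6, 101.2]
tool_rot: [-0.041, 0.992, 0.002, 0.119]
wrist_force: [-0.7, -0.3, -0.2]
width: 77.8
```

Run:
```python
from h import *
p,R=st(); to(EL+5*R[:,2])
```

```text
t 22.52 pos [530.1 226.6 101.2] y-az 94.7 z [ 0.235  0.014 -0.972] F [-0.7 -0.3 -0.2] w 77.8 q [ 0.43  0.45  1.97 -0.18  0.5  -1.08]
t 22.52 pos [530.1 226.6 101.2] y-az 94.7 z [ 0.235  0.014 -0.972] F [-0.7 -0.3 -0.2] w 77.8 q [ 0.43  0.45  1.97 -0.18  0.5  -1.08]
units [ 0.27 -0.06  0.35]
```

Call:
move_arm:
  motion: [0.14, -0.03, 0.17, 0, 0, 0, 0.5, 0.13, -0.03, 0.18, 0, 0, 0, 0.5, 0, 0, 0, 0, 0, 0, 0.5, 0, 0, 0, 0, 0, 0, 0.5]

```text
t: 22.85
tool_pos: [524.0, 224.2, 89.3]
tool_rot: [-0.042, 0.992, 0.003, 0.119]
wrist_force: [0.5, -0.4, 0.3]
width: 65.5
```

Run:
```python
from h import *
p,R=st(); to(EL+5*R[:,2])
```

```text
t 22.85 pos [524.  224.2  89.3] y-az 94.8 z [ 0.236  0.015 -0.972] F [ 0.5 -0.4  0.3] w 65.5 q [ 0.43  0.47  1.99 -0.19  0.47 -1.07]
t 22.85 pos [524.  224.2  89.3] y-az 94.8 z [ 0.236  0.015 -0.972] F [ 0.5 -0.4  0.3] w 65.5 q [ 0.43  0.47  1.99 -0.19  0.47 -1.07]
units [-0.03 -0.    0.01]
```

Call:
move_arm:
  motion: [0, 0, 0, 0, 0, 0, -1, 0, 0, 0, 0, 0, 0, -1, 0, 0, 0, 0, 0, 0, -1, 0, 0, 0, 0, 0, 0, -1, 0, 0, 0, 0, 0, 0, -1, 0, 0, -0.2, 0, 0, 0, -1, 0, 0, -0.5, 0, 0, 0, -1, 0, 0, -0.9, 0, 0, 0, -1, 0, 0, -0.9, 0, 0, 0, -1, 0, 0, -0.9, 0, 0, 0, -1, 0, 0, -0.9, 0, 0, 0, -1, 0, 0, -0.9, 0, 0, 0, -1]
  newtons: 30

```text
t: 23.85
tool_pos: [486.6, 221.9, 242.0]
tool_rot: [-0.042, 0.992, 0.003, 0.119]
wrist_force: [0.6, 0.3, -2.3]
width: 53.7
```

Run:
```python
from h import *
p,R=st(); m=arm.camera_model("wrist"); f=arm.grab_frame("wrist");cv2.imwrite("pics/l2.png",f[:,:,::-1])
for b in (10,13,16,19):
    for off in (-4,0,4):
        b_=np.radians(b); C=np.array([0,0,-5])+off*np.array([np.cos(b_),0,np.sin(b_)])
        a=np.array([np.cos(b_),0,np.sin(b_)]); u=np.array([np.sin(b_),0,-np.cos(b_)])
        print(b,off,"stem tip",proj("wrist",p+R@(C+85*a),m).round(0),"rim",proj("wrist",p+R@(C+65*a+25*u),m).round(0))
```

```text
t 23.85 pos [486.6 221.9 242. ] y-az 94.8 z [ 0.236  0.015 -0.972] F [ 0.6  0.3 -2.3] w 53.7 q [ 0.46  0.17  1.96 -0.13  0.79 -1.12]
10 -4 stem tip [313. 109.] rim [313. 143.]
10 0 stem tip [313. 102.] rim [313. 135.]
10 4 stem tip [313.  94.] rim [313. 126.]
13 -4 stem tip [313. 111.] rim [313. 141.]
13 0 stem tip [313. 104.] rim [313. 133.]
13 4 stem tip [313.  96.] rim [313. 124.]
16 -4 stem tip [313. 113.] rim [313. 140.]
16 0 stem tip [313. 106.] rim [313. 131.]
16 4 stem tip [313.  99.] rim [313. 123.]
19 -4 stem tip [313. 115.] rim [313. 138.]
19 0 stem tip [313. 108.] rim [313. 131.]
19 4 stem tip [313. 102.] rim [313. 123.]
```

View pics/l2.png

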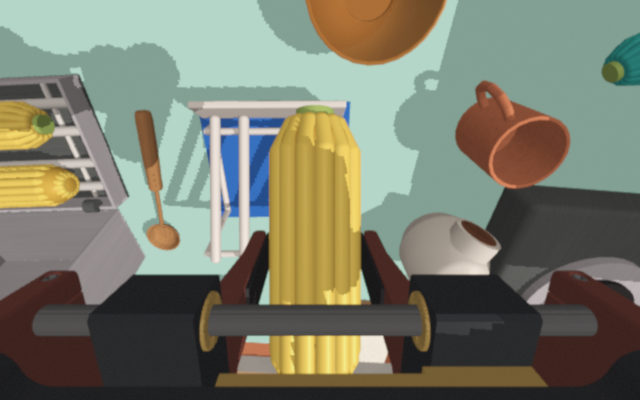

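Call:
move_arm:
  motion: [0, 0, -0.7, 0, 0.91, 0, -1, 0, 0, -0.7, 0, 0.91, 0, -1, 0, 0, -0.7, 0, 0.91, 0, -1, 0, 0, 0, 0, 0, 0.98, -1, 0, 0, 0, 0, 0, 0.98, -1, 0, 0, 0, 0, 0, 0.98, -1, 0, 0, 0, 0, 0, 0.98, -1, 0, 0, 0, 0, 0, 0.98, -1, 0, 0, 0, 0, 0, 0.98, -1, 0, 0, 0, 0, 0, 0.98, -1, 0, 0, 0, 0, 0, 0.98, -1, 0, 0, 0, 0, 0, 0.98, -1]

```text
t: 24.9
tool_pos: [477.2, 221.5, 302.4]
tool_rot: [0.338, 0.941, -0.002, 0.001]
wrist_force: [0.4, -0.2, -2.3]
width: 53.3
```

Call:
move_arm:
  motion: [0, 0, 0, 0, 0, 0.98, -1, 0, 0, 0, 0, 0, 0.98, -1, 0, 0, 0, 0, 0, 0.98, -1, 0, 0, 0, 0, 0, 0.98, -1, 0, 0, 0, 0, 0, 0.98, -1, 0, 0, 0, 0, 0, 0.98, -1, 0, 0, 0, 0, 0, 0.98, -1, 0, 0, 0, 0, 0, 0.98, -1, 0, 0, 0, 0, 0, 0.98, -1, 0, 0, 0, 0, 0, 0, -1]

```text
t: 25.73
tool_pos: [477.2, 221.5, 302.4]
tool_rot: [0.666, 0.746, -0.001, 0.002]
wrist_force: [-0.1, 0.6, -2.4]
width: 53.1
```

```bash
sed -i 's/\[0,0,-8\.\]/[0,0,-5.]/' h.py
python3 - <<'E'
from h import *
ear(); to(sw(0,0,280))
E
```

```text
t 25.73 pos [477.2 221.5 302.4] y-az 6.4 z [ 0.001 -0.005 -1.   ] F [-0.1  0.6 -2.4] w 53.1 q [ 0.41  0.19  1.77 -0.01  1.19  0.3 ]
ear local [-17.8 388.3 307.4] axis local [ 0.015  0.959 -0.284]
t 25.73 pos [477.2 221.5 302.4] y-az 6.4 z [ 0.001 -0.005 -1.   ] F [-0.1  0.6 -2.4] w 53.1 q [ 0.41  0.19  1.77 -0.01  1.19  0.3 ]
units [-12.93   0.79   0.81]
```

Call:
move_arm:
  motion: [0, 0, 0, 0, 0, -0.18, -1, -0.98, 0.04, 0, 0, 0, 0, -1, -0.98, 0.04, 0, 0, 0, 0, -1, -0.98, 0.04, 0, 0, 0, 0, -1, -0.98, 0.04, 0, 0, 0, 0, -1, -0.98, 0.04, 0, 0, 0, 0, -1, -0.98, 0.04, 0, 0, 0, 0, -1, -0.98, 0.04, 0, 0, 0, 0, -1, -0.98, 0.04, 0, 0, 0, 0, -1, -0.98, 0.04, 0, 0, 0, 0, -1, -0.98, 0.04, 0, 0, 0, 0, -1, -0.98, 0.04, 0, 0, 0, 0, -1]

```text
t: 26.73
tool_pos: [532.6, -98.8, 304.3]
tool_rot: [0.658, 0.753, -0.001, 0.002]
wrist_force: [1.2, -0.5, -2.3]
width: 53.8
```

Call:
move_arm:
  motion: [-0.98, 0.04, 0, 0, 0, 0, -1, -0.98, 0.04, 0, 0, 0, 0, -1, 0, 0, 0, 0, 0.82, 0, -1, 0, 0, 0, 0, 0.82, 0, -1, 0, 0, 0, 0, 0.82, 0, -1, 0, 0, 0, 0, 0.82, 0, -1, 0, 0, 0, 0, 0, 0, -1, 0, 0, 0, 0, 0, 0, -1]

```text
t: 27.4
tool_pos: [542.5, -156.3, 303.9]
tool_rot: [0.653, 0.744, 0.092, -0.105]
wrist_force: [0.1, 1.2, -2.7]
width: 53.3
```

Run:
```python
from h import *
C=ear(); p,R=st()
for T in (sw(0,0,150),sw(0,0,85)): print("units",(R.T@(T-C)/30).round(2))
f=arm.grab_frame("side");cv2.imwrite("pics/l3.png",cv2.resize(f[130:320,280:480,::-1],None,fx=3,fy=3))
f=arm.grab_frame("wrist");cv2.imwrite("pics/l3w.png",f[:,:,::-1])
for th in (1.6,1.65,1.7,1.75): print(th,[proj(c,bar(th,y)).round(1) for c in("wrist","side") for y in(52,-52)])
```

```text
t 27.4 pos [ 542.5 -156.3  303.9] y-az 7.5 z [-0.036  0.274 -0.961] F [ 0.1  1.2 -2.7] w 53.3 q [-0.43  0.32  1.61  0.24  1.36 -0.63]
ear local [ -1.    3.9 308.7] axis local [-0.003  1.    -0.003]
t 27.4 pos [ 542.5 -156.3  303.9] y-az 7.5 z [-0.036  0.274 -0.961] F [ 0.1  1.2 -2.7] w 53.3 q [-0.43  0.32  1.61  0.24  1.36 -0.63]
units [-1.59  0.03  5.05]
units [-2.18  0.03  7.13]
1.6 [array([522.9, 178.8]), array([521.2, 311.3]), array([383.4, 184.3]), array([405.9, 205.8])]
1.65 [array([532.7, 179.1]), array([530.9, 309.4]), array([386.4, 184.5]), array([409. , 205.9])]
1.7 [array([541.3, 179.5]), array([539.6, 307.3]), array([389.3, 184.8]), array([411.9, 206. ])]
1.75 [array([548.8, 179.9]), array([547.1, 305.1]), array([392. , 185.2]), array([414.8, 206.4])]
```

View pics/l3.png

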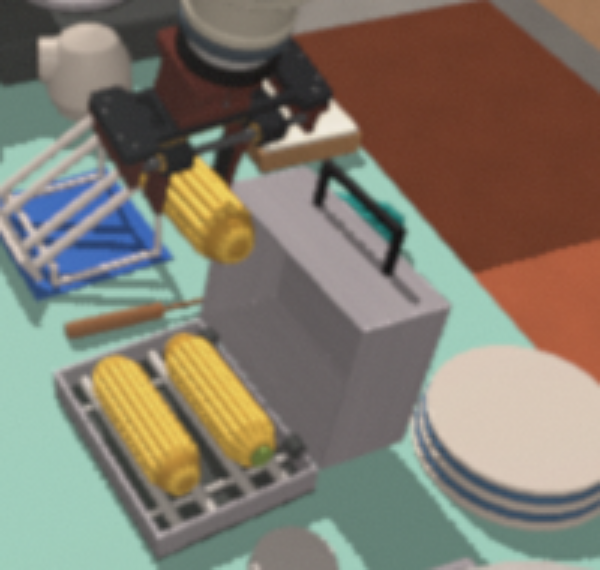

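View pics/l3w.png

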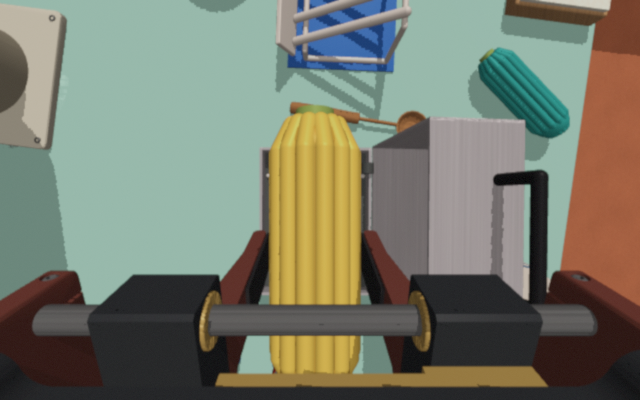

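Call:
move_arm:
  motion: [-0.2, 0.005, 0.63, 0, 0, 0, -1, -0.2, 0.005, 0.63, 0, 0, 0, -1, -0.2, 0.005, 0.63, 0, 0, 0, -1, -0.2, 0.005, 0.63, 0, 0, 0, -1, -0.2, 0.005, 0.63, 0, 0, 0, -1, -0.2, 0.005, 0.63, 0, 0, 0, -1, -0.2, 0, 0.63, 0, 0, 0, -1, -0.2, 0, 0.63, 0, 0, 0, -1, 0, 0, 0, 0, 0, 0, -1, 0, 0, 0, 0, 0, 0, -1]

```text
t: 28.33
tool_pos: [543.9, -158.4, 145.9]
tool_rot: [0.652, 0.745, 0.092, -0.106]
wrist_force: [0.6, -0.1, -2.5]
width: 53.2
```

Run:
```python
from h import *
C=ear(); p,R=st()
for T in (sw(-.5,0,95),sw(-.5,0,85)): print("units",(R.T@(T-C)/30).round(2))
m=arm.camera_model("wrist")
f=arm.grab_frame("wrist");cv2.imwrite("pics/l4w.png",f[:,:,::-1])
import pickle; pickle.dump(m,open("l4.pkl","wb"))
f=arm.grab_frame("side");cv2.imwrite("pics/l4.png",cv2.resize(f[200:320,290:430,::-1],None,fx=5,fy=5))
```

```text
t 28.33 pos [ 543.9 -158.4  145.9] y-az 7.6 z [-0.037  0.275 -0.961] F [ 0.6 -0.1 -2.5] w 53.2 q [-0.43  0.51  1.73  0.27  1.07 -0.72]
ear local [1.000e-01 1.600e+00 1.507e+02] axis local [-0.005  1.    -0.001]
t 28.33 pos [ 543.9 -158.4  145.9] y-az 7.6 z [-0.037  0.275 -0.961] F [ 0.6 -0.1 -2.5] w 53.2 q [-0.43  0.51  1.73  0.27  1.07 -0.72]
units [-0.57 -0.02  1.77]
units [-0.66 -0.02  2.09]
```

View pics/l4w.png

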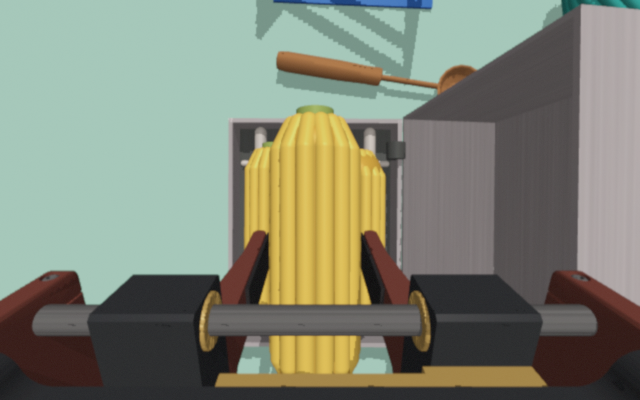

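View pics/l4.png

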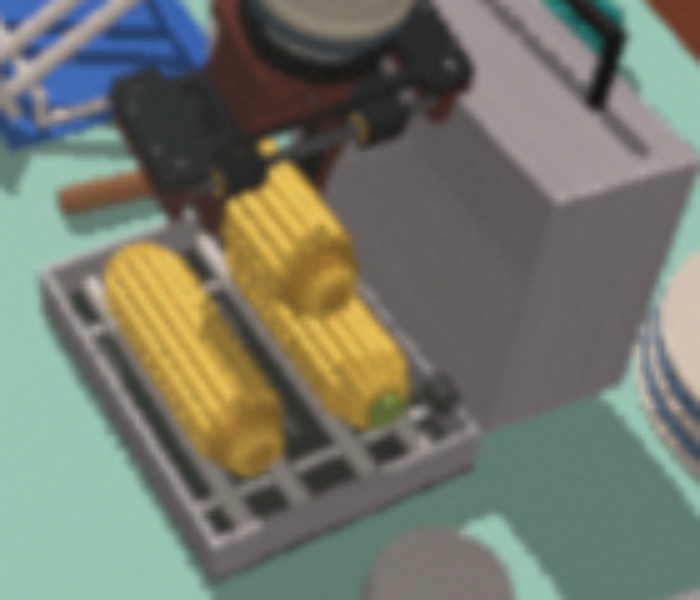

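Call:
move_arm:
  motion: [-0.08, 0, 0.27, 0, 0, 0.06, -1, -0.08, 0, 0.27, 0, 0, 0, -1, -0.08, 0, 0.27, 0, 0, 0, -1, -0.08, 0, 0.27, 0, 0, 0, -1, -0.08, 0, 0.27, 0, 0, 0, -1, -0.08, 0, 0.25, 0, 0, 0, -1, -0.06, 0, 0.2, 0, 0, 0, -1, 0, 0, 0, 0, 0, 0, -1, 0, 0, 0, 0, 0, 0, -1]

```text
t: 29.18
tool_pos: [544.0, -159.9, 89.1]
tool_rot: [0.655, 0.742, 0.092, -0.106]
wrist_force: [-0.2, -0.6, -1.4]
width: 53.4
```

Run:
```python
from h import *
C=ear(); p,R=st()
for T in (sw(-.3,0,84),): print("units",(R.T@(T-C)/30).round(2))
```

```text
t 29.18 pos [ 544.  -159.9   89.1] y-az 7.2 z [-0.036  0.276 -0.96 ] F [-0.2 -0.6 -1.4] w 53.4 q [-0.44  0.59  1.75  0.29  0.97 -0.74]
ear local [ 0.   0.2 93.9] axis local [ 0.002  1.    -0.001]
t 29.18 pos [ 544.  -159.9   89.1] y-az 7.2 z [-0.036  0.276 -0.96 ] F [-0.2 -0.6 -1.4] w 53.4 q [-0.44  0.59  1.75  0.29  0.97 -0.74]
units [-0.1  -0.01  0.32]
```

Call:
move_arm:
  motion: [-0.02, 0, 0.06, 0, 0, 0, -1, -0.02, 0, 0.06, 0, 0, 0, -1, -0.02, 0, 0.05, 0, 0, 0, -1, -0.01, 0, 0.04, 0, 0, 0, -1, 0, 0, 0, 0, 0, 0, -1, 0, 0, 0, 0, 0, 0, -1]

```text
t: 29.68
tool_pos: [544.3, -160.2, 83.0]
tool_rot: [0.655, 0.743, 0.092, -0.105]
wrist_force: [0.1, 0.3, -1.9]
width: 53.9
```

Run:
```python
from h import *
ear()
```

```text
t 29.68 pos [ 544.3 -160.2   83. ] y-az 7.2 z [-0.035  0.275 -0.961] F [ 0.1  0.3 -1.9] w 53.9 q [-0.44  0.6   1.75  0.29  0.96 -0.75]
ear local [ 0.3 -0.2 87.9] axis local [ 0.002  1.    -0.001]
```

No contact yet, so I'll keep lowering in small steps.

Call:
move_arm:
  motion: [-0.01, 0, 0.04, 0, 0, 0, -1, -0.01, 0, 0.03, 0, 0, 0, -1, 0, 0, 0, 0, 0, 0, -1, 0, 0, 0, 0, 0, 0, -1]

```text
t: 30.02
tool_pos: [544.3, -160.3, 80.9]
tool_rot: [0.655, 0.743, 0.093, -0.105]
wrist_force: [-0.0, 0.1, -0.4]
width: 53.9
```

Call:
move_arm:
  motion: [-0.01, 0, 0.03, 0, 0, 0, -1, 0, 0, 0, 0, 0, 0, -1, 0, 0, 0, 0, 0, 0, -1]

```text
t: 30.27
tool_pos: [544.3, -160.3, 80.8]
tool_rot: [0.655, 0.743, 0.093, -0.106]
wrist_force: [-3.2, -1.0, 6.7]
width: 53.6
```

Run:
```python
from h import *
ear()
```

```text
t 30.27 pos [ 544.3 -160.3   80.8] y-az 7.2 z [-0.035  0.276 -0.961] F [-3.2 -1.   6.7] w 53.6 q [-0.44  0.6   1.75  0.29  0.96 -0.75]
ear local [ 0.2 -0.3 85.6] axis local [ 0.002  1.    -0.001]
```

Call:
move_arm:
  motion: [0, 0, -0.01, 0, 0, 0, 0.23, 0, 0, 0, 0, 0, 0, 0.27, 0, 0, 0, 0, 0, 0, 0.35, 0, 0, 0, 0, 0, 0, 0.4, 0, 0, 0, 0, 0, 0, 0.4]

```text
t: 30.68
tool_pos: [544.4, -160.3, 80.1]
tool_rot: [0.655, 0.743, 0.093, -0.105]
wrist_force: [-0.7, 0.1, 0.2]
width: 61.4
```

Run:
```python
from h import *
st()
f=arm.grab_frame("wrist");cv2.imwrite("pics/l5w.png",f[:,:,::-1])
f=arm.grab_frame("side");cv2.imwrite("pics/l5.png",cv2.resize(f[200:320,290:430,::-1],None,fx=5,fy=5))
```

```text
t 30.68 pos [ 544.4 -160.3   80.1] y-az 7.2 z [-0.035  0.275 -0.961] F [-0.7  0.1  0.2] w 61.4 q [-0.44  0.6   1.75  0.29  0.96 -0.75]
```

View pics/l5.png

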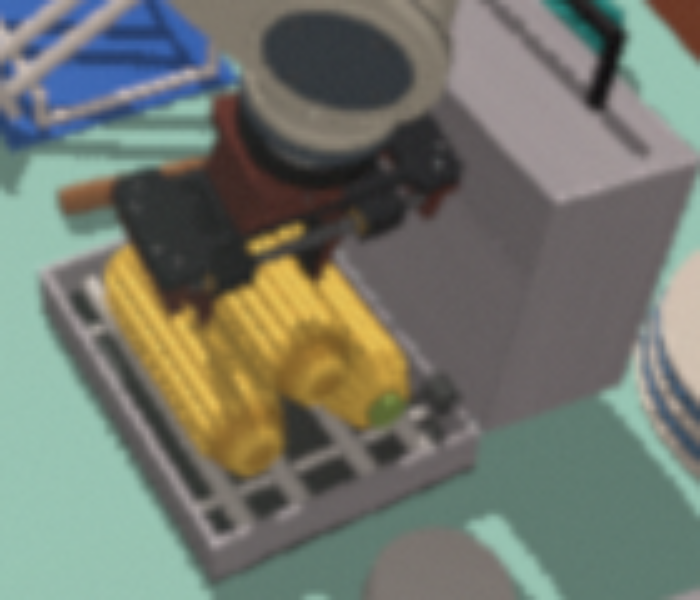

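View pics/l5w.png

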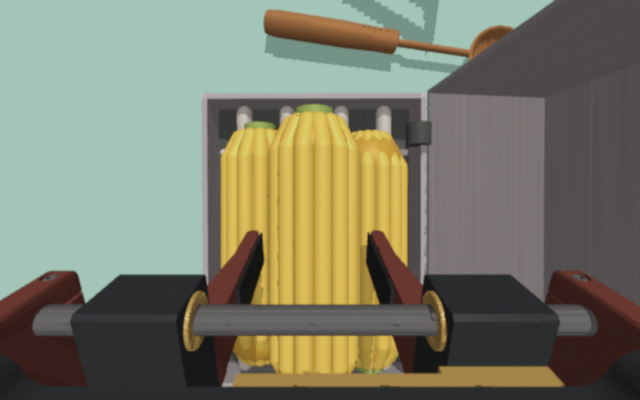

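The top ear is saddled in the valley, with the outer ears symmetric at columns 221–407 and the top ear at about 313. I'll rise vertically.

Call:
move_arm:
  motion: [0.08, 0, -0.28, 0, 0, 0, 0.4, 0.16, 0, -0.56, 0, 0, 0, 0.4, 0.28, 0, -0.95, 0, 0, 0, 0.4, 0.28, 0, -0.95, 0, 0, 0, 0.4, 0.28, 0, -0.95, 0, 0, 0, 0.4, 0.28, 0, -0.95, 0, 0, 0, 0.4, 0.28, 0, -0.95, 0, 0, 0, 0.4, 0.28, 0, -0.95, 0, 0, 0, 0.4, 0.28, 0, -0.95, 0, 0, 0, 0.4, 0, 0, 0, 0, -0.8, 0, 0.4, 0, 0, 0, 0, -0.8, 0, 0.4, 0, 0, 0, 0, -0.8, 0, 0.4]

```text
t: 31.78
tool_pos: [544.6, -159.9, 316.1]
tool_rot: [0.661, 0.749, 0.023, -0.025]
wrist_force: [-0.2, 0.0, 0.6]
width: 61.6
```

Call:
move_arm:
  motion: [0, 0, 0, 0, -0.8, 0, -0.3, 0, 0, 0, 0, 0, 0, -0.3]

```text
t: 31.95
tool_pos: [544.0, -157.8, 315.5]
tool_rot: [0.661, 0.751, -0.0, 0.0]
wrist_force: [-0.2, 0.1, 1.2]
width: 51.5
```

Run:
```python
from h import *
p,R=st(); m=arm.camera_model("wrist"); f=arm.grab_frame("wrist")[:,:,::-1].copy();cv2.imwrite("pics/m1.png",f)
for th in (1.6,1.65,1.7,1.75): print(th,bar(th).round(1),[proj("wrist",bar(th,y),m).round(1) for y in(52,-52)])
for y in (85,-85):print([proj("wrist",sw(x,y,z),m).round(0) for x,z in((0,84),(-38.5,46),(38.5,46))])
to(bar(1.70)+[0,0,60])
```

```text
t 31.95 pos [ 544.  -157.8  315.5] y-az 7.3 z [ 0. -0. -1.] F [-0.2  0.1  1.2] w 51.5 q [-0.3   0.24  1.67 -0.    1.23 -0.43]
1.6 [ 704.2 -140.9  247.9] [array([525.9, 152.1]), array([501.4, 272.8])]
1.65 [ 714.7 -139.6  243.8] [array([536. , 151.4]), array([510.6, 270.3])]
1.7 [ 725.  -138.2  239.2] [array([544.9, 150.6]), array([519. , 267.7])]
1.75 [ 735.  -137.   234.1] [array([552.8, 149.8]), array([526.5, 264.8])]
[array([315., 108.]), array([287., 108.]), array([342., 108.])]
[array([315., 233.]), array([290., 223.]), array([339., 223.])]
t 32.0 pos [ 544.2 -158.   315.3] y-az 7.3 z [-0.     0.003 -1.   ] F [0.5 0.9 0.3] w 47.7 q [-0.3   0.24  1.67  0.    1.23 -0.43]
units [-0.11  6.06  0.54]
```

View pics/m1.png

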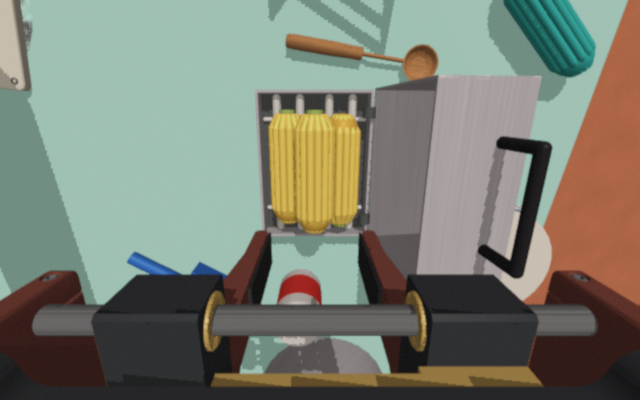

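Call:
move_arm:
  motion: [-0.02, 0.8, 0, 0, 0, 0, 0, -0.02, 0.9, 0, 0, 0, 0, 0, -0.02, 0.9, 0, 0, 0, 0, 0, -0.02, 0.9, 0, 0, 0, 0, 0, -0.02, 0.9, 0, 0, 0, 0, 0, 0, 0.9, 0, 0, 0, 0, 0, 0, 0.76, 0, 0, 0, 0, 0, 0, 0, 0, 0, 0, 0, 0, 0, 0, 0, 0, 0, 0, 0]

```text
t: 32.75
tool_pos: [725.3, -140.0, 313.1]
tool_rot: [0.661, 0.75, 0.0, -0.002]
wrist_force: [0.1, -0.2, 0.4]
width: 43.9
```

Run:
```python
from h import *
p,R=st(); f=arm.grab_frame("wrist")[:,:,::-1].copy();cv2.imwrite("pics/m2.png",f)
to(bar(1.70)+[0,0,-12])
```

```text
t 32.75 pos [ 725.3 -140.   313.1] y-az 7.2 z [-0.003  0.004 -1.   ] F [ 0.1 -0.2  0.4] w 43.9 q [-0.21  0.52  1.26  0.    1.36 -0.33]
t 32.8 pos [ 724.6 -140.1  313.4] y-az 7.2 z [-0.003  0.003 -1.   ] F [-0.1 -0.   1. ] w 43.8 q [-0.21  0.52  1.26  0.    1.36 -0.33]
units [0.05 0.03 2.87]
```

View pics/m2.png

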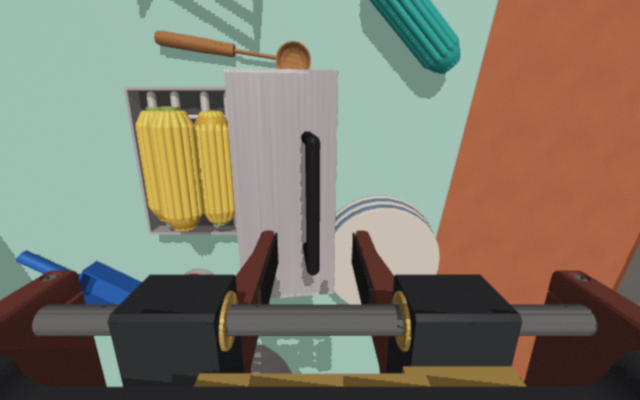

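Call:
move_arm:
  motion: [0.01, 0, 0.7, 0, 0, 0, 0, 0.01, 0, 0.7, 0, 0, 0, 0, 0, 0, 0.7, 0, 0, 0, 0, 0, 0, 0.5, 0, 0, 0, 0, 0, 0, 0.27, 0, 0, 0, 0, 0, 0, 0, 0, 0, 0, 0, 0, 0, 0, 0, 0, 0, -1, 0, 0, 0, 0, 0, 0, -1, 0, 0, 0, 0, 0, 0, -1, 0, 0, 0, 0, 0, 0, -1, 0, 0, 0, 0, 0, 0, -1]
  newtons: 15

```text
t: 33.72
tool_pos: [725.1, -138.9, 229.0]
tool_rot: [0.661, 0.75, 0.001, -0.001]
wrist_force: [-2.0, -0.1, -1.2]
width: 14.0
```

Run:
```python
from h import *
st(); f=arm.grab_frame("side");cv2.imwrite("pics/m3.png",cv2.resize(f[130:320,280:480,::-1],None,fx=3,fy=3))
st()
print([ (round(th,2), ((bar(th)-bar(1.7))@np.array([np.cos(YAW),np.sin(YAW),0])/30).round(2), (-(bar(th)-bar(1.7))[2]/30).round(2)) for th in np.arange(1.7,-.01,-.1)])
```

```text
t 33.72 pos [ 725.1 -138.9  229. ] y-az 7.2 z [-0.     0.002 -1.   ] F [-2.  -0.1 -1.2] w 14.0 q [-0.21  0.59  1.34  0.    1.21 -0.33]
t 33.77 pos [ 724.9 -138.8  228.7] y-az 7.2 z [-0.001  0.002 -1.   ] F [ 0.3 -0.2  2.4] w 11.4 q [-0.21  0.59  1.34  0.    1.21 -0.33]
[(np.float64(1.7), np.float64(0.0), np.float64(-0.0)), (np.float64(1.6), np.float64(-0.7), np.float64(-0.29)), (np.float64(1.5), np.float64(-1.42), np.float64(-0.51)), (np.float64(1.4), np.float64(-2.17), np.float64(-0.65)), (np.float64(1.3), np.float64(-2.92), np.float64(-0.72)), (np.float64(1.2), np.float64(-3.68), np.float64(-0.72)), (np.float64(1.1), np.float64(-4.43), np.float64(-0.64)), (np.float64(1.0), np.float64(-5.17), np.float64(-0.48)), (np.float64(0.9), np.float64(-5.89), np.float64(-0.25)), (np.float64(0.8), np.float64(-6.58), np.float64(0.05)), (np.float64(0.7), np.float64(-7.25), np.float64(0.42)), (np.float64(0.6), np.float64(-7.87), np.float64(0.85)), (np.float64(0.5), np.float64(-8.44), np.float64(1.34)), (np.float64(0.4), np.float64(-8.96), np.float64(1.89)), (np.float64(0.3), np.float64(-9.43), np.float64(2.48)), (np.float64(0.2), np.float64(-9.83), np.float64(3.12)), (np.float64(0.1), np.float64(-10.17), np.float64(3.8)), (np.float64(-0.0), np.float64(-10.44), np.float64(4.51))]
```

View pics/m3.png

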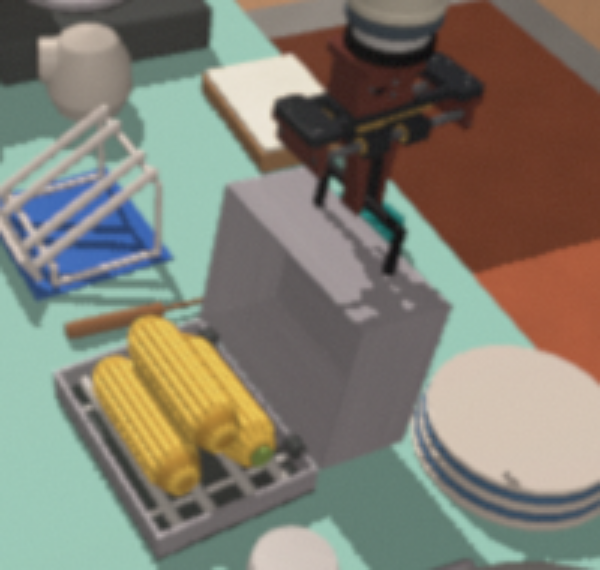

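Call:
move_arm:
  motion: [0, -0.35, -0.15, 0, 0, 0, -1, 0, -0.35, -0.14, 0, 0, 0, -1, 0, -0.36, -0.12, 0, 0, 0, -1, 0, -0.36, -0.1, 0, 0, 0, -1, 0, -0.37, -0.08, 0, 0, 0, -1, 0, -0.38, -0.06, 0, 0, 0, -1, 0, -0.37, -0.04, 0, 0, 0, -1, 0, -0.38, -0.03, 0, 0, 0, -1]

```text
t: 34.43
tool_pos: [639.4, -149.7, 252.1]
tool_rot: [0.661, 0.75, 0.002, 0.001]
wrist_force: [4.3, 1.6, 4.2]
width: 11.4
```

Run:
```python
from h import *
p,R=st(); print("expect",bar(1.3)+[0,0,-10.5])
```

```text
t 34.43 pos [ 639.4 -149.7  252.1] y-az 7.2 z [ 0.005  0.002 -1.   ] F [4.3 1.6 4.2] w 11.4 q [-0.25  0.44  1.53  0.    1.17 -0.38]
expect [ 638.10197834 -149.37087915  250.35348605]
```

Forces are small and it is tracking well, so I'll continue along the arc.

Call:
move_arm:
  motion: [0, -0.38, 0, 0, 0, 0, -1, 0, -0.38, 0, 0, 0, 0, -1, 0, -0.38, 0.03, 0, 0, 0, -1, 0, -0.37, 0.05, 0, 0, 0, -1, 0, -0.37, 0.07, 0, 0, 0, -1, 0, -0.37, 0.09, 0, 0, 0, -1, 0, -0.36, 0.11, 0, 0, 0, -1, 0, -0.36, 0.12, 0, 0, 0, -1, 0, -0.35, 0.14, 0, 0, 0, -1, 0, -0.34, 0.16, 0, 0, 0, -1]

```text
t: 35.27
tool_pos: [528.0, -163.6, 226.6]
tool_rot: [0.661, 0.75, 0.0, -0.001]
wrist_force: [2.8, 0.7, 1.5]
width: 11.6
```

Run:
```python
from h import *
p,R=st(); print("expect",bar(.8)+[0,0,-10.5])
```

```text
t 35.27 pos [ 528.  -163.6  226.6] y-az 7.2 z [-0.001  0.002 -1.   ] F [2.8 0.7 1.5] w 11.6 q [-0.32  0.31  1.79  0.    1.04 -0.45]
expect [ 529.05007918 -163.34074962  227.21838529]
```

Next, θ goes 0.8 → 0.4.

Call:
move_arm:
  motion: [0, -0.34, 0.18, 0, 0, 0, -1, 0, -0.33, 0.19, 0, 0, 0, -1, 0, -0.32, 0.21, 0, 0, 0, -1, 0, -0.3, 0.22, 0, 0, 0, -1, 0, -0.29, 0.24, 0, 0, 0, -1, 0, -0.28, 0.25, 0, 0, 0, -1, 0, -0.26, 0.27, 0, 0, 0, -1, 0, -0.26, 0.28, 0, 0, 0, -1]

```text
t: 35.93
tool_pos: [457.3, -172.3, 170.8]
tool_rot: [0.661, 0.75, 0.0, -0.001]
wrist_force: [3.6, 0.2, 1.4]
width: 11.6
```

Run:
```python
from h import *
p,R=st(); print("expect",bar(.4)+[0,0,-10.5])
f=arm.grab_frame("side");cv2.imwrite("pics/m4.png",cv2.resize(f[130:320,280:480,::-1],None,fx=3,fy=3))
```

```text
t 35.93 pos [ 457.3 -172.3  170.8] y-az 7.2 z [-0.001  0.002 -1.   ] F [3.6 0.2 1.4] w 11.6 q [-0.39  0.3   1.97  0.    0.88 -0.51]
expect [ 458.21277914 -172.41521704  172.08863152]
```

View pics/m4.png

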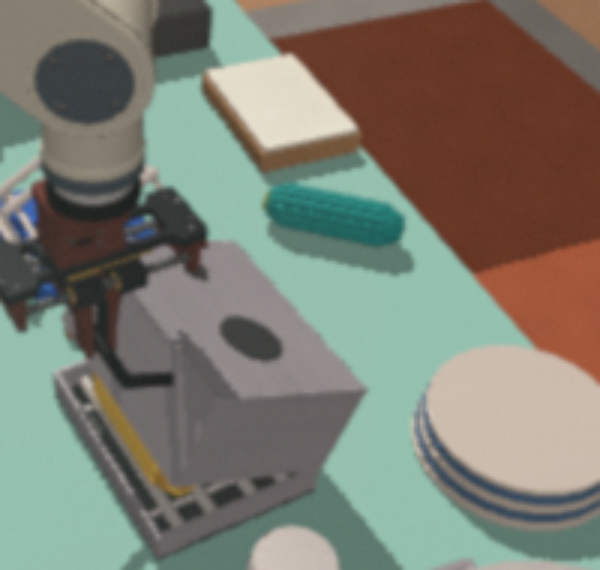

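Call:
move_arm:
  motion: [0, -0.16, 0.19, 0, 0, 0, -1, 0, -0.16, 0.2, 0, 0, 0, -1, 0, -0.15, 0.2, 0, 0, 0, -1, 0, -0.14, 0.21, 0, 0, 0, -1, 0, -0.13, 0.21, 0, 0, 0, -1, 0, -0.13, 0.22, 0, 0, 0, -1, 0, -0.12, 0.22, 0, 0, 0, -1, 0, -0.12, 0.23, 0, 0, 0, -1, 0, -0.1, 0.23, 0, 0, 0, -1]

```text
t: 36.73
tool_pos: [421.7, -176.8, 113.7]
tool_rot: [0.661, 0.75, 0.0, -0.001]
wrist_force: [0.9, 1.5, 1.3]
width: 11.2
```

Run:
```python
from h import *
p,R=st(); print("expect",bar(.1)+[0,0,-10.5],bar(0)+[0,0,-10.5])
```

```text
t 36.73 pos [ 421.7 -176.8  113.7] y-az 7.2 z [-0.001  0.002 -1.   ] F [0.9 1.5 1.3] w 11.2 q [-0.42  0.36  2.07  0.    0.72 -0.55]
expect [ 422.26387639 -177.02037769  114.71430957] [ 414.26182802 -178.04546373   93.5       ]
```

Last 0.1 rad at about 2 mm per row.

Call:
move_arm:
  motion: [0, -0.03, 0.07, 0, 0, 0, -1, 0, -0.03, 0.07, 0, 0, 0, -1, 0, -0.03, 0.07, 0, 0, 0, -1, 0, -0.03, 0.07, 0, 0, 0, -1, 0, -0.03, 0.07, 0, 0, 0, -1, 0, -0.02, 0.07, 0, 0, 0, -1, 0, -0.02, 0.07, 0, 0, 0, -1, 0, -0.02, 0.06, 0, 0, 0, -1, 0, -0.02, 0.05, 0, 0, 0, -1, 0, -0.01, 0.04, 0, 0, 0, -1, 0, 0, 0, 0, 0, 0, -1]

```text
t: 37.65
tool_pos: [414.7, -177.6, 94.9]
tool_rot: [0.661, 0.75, 0.0, -0.001]
wrist_force: [1.2, -0.4, -3.9]
width: 11.4
```

Run:
```python
from h import *
p,R=st(); print(bar(0)+[0,0,-10.5])
```

```text
t 37.65 pos [ 414.7 -177.6   94.9] y-az 7.2 z [-0.001  0.002 -1.   ] F [ 1.2 -0.4 -3.9] w 11.4 q [-0.43  0.39  2.09  0.    0.67 -0.56]
[ 414.26182802 -178.04546373   93.5       ]
```

Call:
move_arm:
  motion: [0, 0, 0.04, 0, 0, 0, -1, 0, 0, 0.03, 0, 0, 0, -1, 0, 0, 0, 0, 0, 0, -1, 0, 0, 0, 0, 0, 0, -1]

```text
t: 37.98
tool_pos: [414.1, -177.6, 92.8]
tool_rot: [0.661, 0.75, -0.0, -0.002]
wrist_force: [-3.4, -2.7, -0.1]
width: 10.9
```

Call:
move_arm:
  motion: [0, 0, 0.04, 0, 0, 0, -1, 0, 0, 0.03, 0, 0, 0, -1, 0, 0, 0, 0, 0, 0, -1, 0, 0, 0, 0, 0, 0, -1]

```text
t: 38.32
tool_pos: [414.1, -177.7, 91.7]
tool_rot: [0.661, 0.75, -0.0, -0.002]
wrist_force: [-7.8, -1.8, 17.8]
width: 11.3
```

Run:
```python
from h import *
st(); f=arm.grab_frame("side");cv2.imwrite("pics/m5.png",cv2.resize(f[200:330,280:430,::-1],None,fx=5,fy=4.5))
st()
```

```text
t 38.32 pos [ 414.1 -177.7   91.7] y-az 7.2 z [-0.003  0.002 -1.   ] F [-7.8 -1.8 17.8] w 11.3 q [-0.43  0.39  2.09  0.    0.66 -0.56]
t 38.37 pos [ 414.1 -177.7   91.7] y-az 7.2 z [-0.003  0.002 -1.   ] F [-7.8 -1.6 17.5] w 11.9 q [-0.43  0.39  2.09  0.    0.66 -0.56]
```

View pics/m5.png

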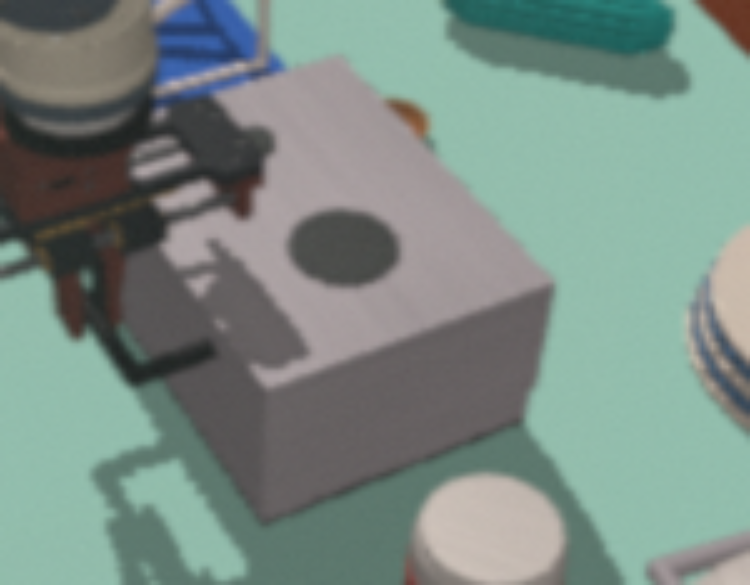

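Call:
move_arm:
  motion: [0, 0, -0.02, 0, 0, 0, -0.6, 0, 0, 0, 0, 0, 0, -0.4, 0, 0, 0, 0, 0, 0, -0.2, 0, 0, 0, 0, 0, 0, -0.1, 0, 0, 0, 0, 0, 0, -0.1, 0, 0, -0.3, 0, 0, 0, -0.1, 0, 0, -0.6, 0, 0, 0, -0.1, 0, 0, -0.6, 0, 0, 0, -0.1, 0, 0, 0, 0, 0, 0, -1, 0, 0, 0, 0, 0, 0, -1, 0, 0, 0, 0, 0, 0, -1, 0, 0, 0, 0, 0, 0, -1]

```text
t: 39.37
tool_pos: [414.5, -177.4, 135.9]
tool_rot: [0.661, 0.75, 0.0, -0.002]
wrist_force: [-0.1, -0.3, 0.3]
width: 16.3
```

Run:
```python
from h import *
st(); m=arm.camera_model("wrist"); f=arm.grab_frame("wrist");cv2.imwrite("pics/m6.png",f[:,:,::-1])
for th in (0,.02,.05): print(th,proj("wrist",bar(th,52),m),proj("wrist",bar(th,-52),m))
```

```text
t 39.37 pos [ 414.5 -177.4  135.9] y-az 7.2 z [-0.002  0.003 -1.   ] F [-0.1 -0.3  0.3] w 16.3 q [-0.43  0.31  2.07  0.    0.77 -0.56]
0 [314.87083606 155.03634562] [314.9816132  294.55410865]
0.02 [317.15096331 156.01280103] [316.95589835 298.03594022]
0.05 [321.02505888 157.54600262] [320.28601592 303.46354075]
```

View pics/m6.png

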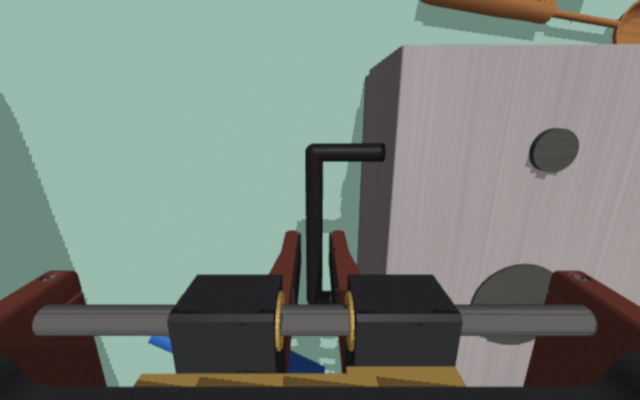

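Call:
move_arm:
  motion: [0, 0, 0.2, 0, 0, 0, -1, 0, 0, 0.2, 0, 0, 0, -1, 0, 0, 0.2, 0, 0, 0, -1, 0, 0, 0.1, 0, 0, 0, -1, 0, 0, 0.06, 0, 0, 0, -1, 0, 0, 0.04, 0, 0, 0, -1, 0, 0, 0.03, 0, 0, 0, -1, 0, 0, 0.03, 0, 0, 0, -1, 0, 0, 0, 0, 0, 0, -1, 0, 0, 0, 0, 0, 0, -1]

```text
t: 40.25
tool_pos: [415.1, -177.7, 110.9]
tool_rot: [0.661, 0.75, 0.0, -0.001]
wrist_force: [0.6, -0.4, -0.1]
width: 0.1
```

Call:
move_arm:
  motion: [0, 0, 0.03, 0, 0, 0, -1, 0, 0, 0.03, 0, 0, 0, -1, 0, 0, 0, 0, 0, 0, -1, 0, 0, 0, 0, 0, 0, -1]

```text
t: 40.58
tool_pos: [415.3, -177.8, 110.0]
tool_rot: [0.661, 0.75, 0.001, -0.001]
wrist_force: [-3.5, 1.0, 13.7]
width: 0.1
```

Call:
move_arm:
  motion: [0, 0, 0.03, 0, 0, 0, -1, 0, 0, 0, 0, 0, 0, -1, 0, 0, 0, 0, 0, 0, -1]

```text
t: 40.83
tool_pos: [415.3, -177.8, 109.8]
tool_rot: [0.661, 0.75, 0.001, -0.001]
wrist_force: [-5.6, 2.6, 24.8]
width: 0.3
```

The bar top stops rigidly at 110 mm, which is exactly the closed height. I'll retreat.

Call:
move_arm:
  motion: [0, 0, -0.3, 0, 0, 0, -1, 0, 0, -0.7, 0, 0, 0, -1, 0, 0, -0.9, 0, 0, 0, -1, 0, 0, -0.9, 0, 0, 0, -1, 0, 0, -0.9, 0, 0, 0, -1, 0, 0, -0.9, 0, 0, 0, -1, 0, 0, -0.9, 0, 0, 0, -1, 0.9, 0, 0, 0, 0, 0, -1, 0.9, 0, 0, 0, 0, 0, -1, 0.9, 0, 0, 0, 0, 0, -1, 0, 0, 0, 0, 0, 0, -1, 0, 0, 0, 0, 0, 0, -1]

```text
t: 41.83
tool_pos: [404.9, -96.7, 273.5]
tool_rot: [0.66, 0.751, 0.001, -0.001]
wrist_force: [-0.1, -0.4, -0.1]
width: 0.3
```

Run:
```python
from h import *
st(); f=arm.grab_frame("side");cv2.imwrite("pics/z1.png",f[:,:,::-1]);f=arm.grab_frame("top");cv2.imwrite("pics/z2.png",f[:,:,::-1]); st()
```

```text
t 41.83 pos [404.9 -96.7 273.5] y-az 7.3 z [-0.     0.002 -1.   ] F [-0.1 -0.4 -0.1] w 0.3 q [-0.26  0.04  2.01  0.    1.09 -0.39]
t 41.93 pos [405.3 -97.9 273.4] y-az 7.2 z [-0.     0.002 -1.   ] F [ 1.2 -0.7  0.5] w 0.5 q [-0.27  0.04  2.01  0.    1.09 -0.39]
```

View pics/z1.png

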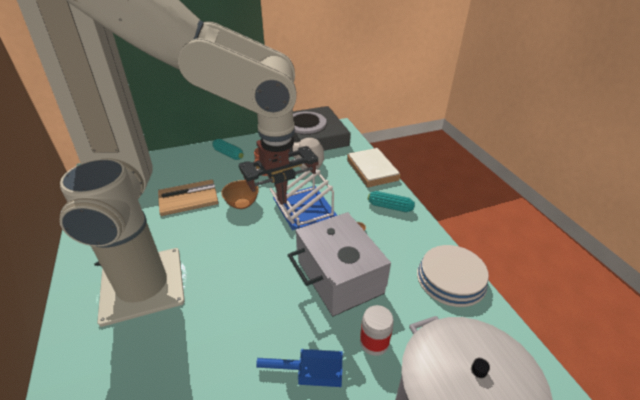

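View pics/z2.png

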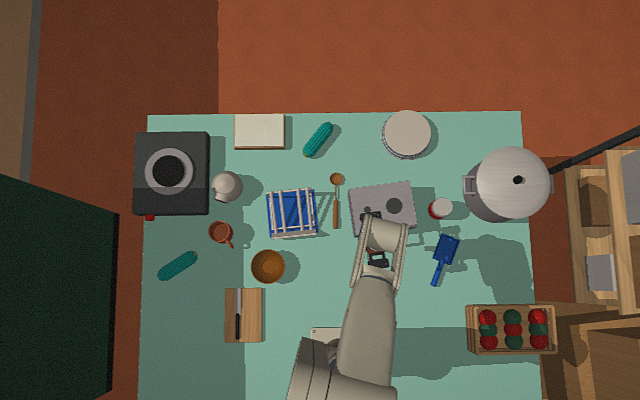

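The hood is closed with its roof at about (382,205) in the top view, the rack is empty, and the bystanders are where they started. The arm is clear of everything, so I'm handing in.

```bash
python3 -c "
from station import arm
print(arm.job_done())"
```

```text
the job is handed in; nothing more can be done
None
```

The job is finished and handed in at about 42 s. Both ears are in the steamer, and the hood is all the way down on its stop.

- **Hood clearance:** Before placing anything I pushed the hood back from about 1.47 to 1.70 rad, because the gripper body would not have fitted beside it otherwise.
- **First ear (cob_right):** It lies on the front wires at x ≈ −39 mm and y ≈ −2 mm, square beside the ear already there.
- **Second ear (cob_left):** It sits in the valley on top. It was let go at x ≈ 0, y ≈ 0, and a picture afterwards showed its ends where the saddle position predicts. Both ears were lowered until the wrist force showed contact, then let go.
- **Hood lowering:** I held the handle and followed its arc, going slowly over the last 0.1 rad.
- **Closed check:** Pressing lightly on the bar afterwards, it stopped hard at 110 mm, which is exactly the closed height. The highest wrist force I saw was about 25 N, during this press.
- **Other things on the counter:** By eye, the final top and side pictures show them where they started, and the robot is touching nothing.

No check failed. Two small disagreements:
- The computed ear heights at contact read 2–3 mm high for the first ear and 1–2 mm high for the top one, so I set both down by force instead.
- At a 30° tilt the wrist came close to a joint limit, so I gripped the ears at about 14° and levelled them in the air.

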